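# Lid the olive jar, turn the carousel to the front and hold it

## Robot

A 7-joint arm with a two-finger parallel gripper is mounted at the origin on the work surface. World frame = base frame: x ahead of the robot, y to its left, z up, the work surface at z = 0. Lengths are in m, angles in rad, forces in N, time in s.
With the tool pointing down it reaches from about 0.4 to 0.875 m from the base axis. Payload 6.5 kg.
Tool frame: the origin (TCP) lies at the very end of the fingers, on their centre line; the grasp point (between the pads) lies 19 mm behind it; z points along the fingers, y is the direction in which the jaws open and shut (so a half turn about z gives the same grasp; the last joint's range is limited). The gripper opens to 88 mm and grips with 3 to 60 N. Pads are 18 mm wide; open, the fingers measure 123 mm over their backs; the gripper's body (75 mm by 187 mm) begins 45 mm behind the grasp point.
Start: joints at [-1.262, 0.536, -0.004, 1.538, 0.003, 1.067, -0.071], TCP at [0.238, 0.605, 0.204] pointing down, gripper open.
Joint ranges: [-2.7, 2.7], [-0.37, 2.16], [-1.27, 1.26], [0.24, 2.4], [-1.31, 4.45], [0.19, 1.91], [-2.76, 2.76]. Speed limits (rad/s): [2.39, 2.39, 3.14, 3.14, 3.14, 3.14, 3.14].

## Interface

Orientations are given as a rotation vector (axis times angle).
In Python, from rig import env gives the robot as it stands. The module is installed in compiled form; this text tells all that it offers.
- The arm moves only by the tool send_rows, never from a script. Its argument "motion" is a list that holds one entry, the list of rows, each a list of 7 numbers: the shift along the tool's x, y, z in units of 60 mm (1.0 is 60 mm), then the turn, a rotation vector about the tool's x, y, z in units of 6 degrees (1.0 is 6 degrees), then the closure, from 0 (fully open) to 1 (shut). A call has 1 to 12 rows; each row shifts and turns the commanded pose from where the row before left it, along the tool's axes as they then stand; what a row does not reach is not made up. A row lasts 1/8 s, in which the tool goes at most 62.5 mm and 10.7 degrees, less where a joint would pass 70% of its speed; a pose out of reach is approached as far as the arm can. A call is refused whole if a number of a shift passes 1 or a number of a turn 1, either way. A call with a gripper value outside its range is refused whole. The fingers move at their own pace and stop on an object; "squeeze" is the grip in N (left out, the last holds). Time passes only in rows, so rows that do not move let the fingers close. It gives the time, the measured TCP pose, the force and the opening at its end, in the units of the state.
- env.state(): the state, without advancing time (a new reading comes with each control period).
- env.snapshot(name): name is "scene" or "top"; returns (picture, depth): 400x640x3 uint8, red, green, blue; 400x640 float32, m along the optical axis (not along the pixel's ray), 0 where there is no reading.
- env.camera_info(name): a dict with "fx", "fy", "cx", "cy" (pixels), "k1" (the pictures are not rectified: a ray, as slopes to the right and down, at radius r is drawn at 1 + k1 r^2 times it, then the intrinsics apply), "R" (3x3) and "t" (3): a world point X has camera coordinates R X + t. Camera axes: x right, y down, z forward; pixel columns grow to the right and rows downward; lengths in m; the calibration is good to about 2 mm. A picture is of the moment at which its call begins. camera_info takes no time and is no camera call.
- env.job_done(): hands the job in, once; it reports no verdict.
The state is a dict: "clock": time; "joint_pos": joint angles; "dq": joint speeds; "tau": joint torques, N m; "tcp_pos": TCP position; "orientation": TCP orientation; "force": force on the tool from outside, world axes, zero at the start; "ft_torque": the same for the moment, N m; "gripper_width": finger opening in m.
Only numpy, scipy, OpenCV 4.12 (cv2) and the standard library are available. Lean on these libraries where they do the work, as an engineer would, in place of code of your own. Each camera call takes 0.05 s, during which the arm holds its last target.

## Task

The wide open jar on the condiment carousel has just been filled: put its lid, which lies on the counter, fully on. Then turn the carousel until that jar stands right at the upright pointer on the stand's edge, squarely in line with it, and hold the carousel still there: the program finishes with the gripper still closed on the wooden grip of the carousel's tall turning post. Leave the bowl, the bottle and the cup where they stand.

Things in the scene. Friction and masses are not known exactly. Their poses are not given: they have to be found in the camera images.
- stand: The carousel's round grey stand, 230 mm across, fixed; origin on the turning axis at counter height. Its -x axis points at the pointer, a 22 mm wide upright grey fin with a pointed top, 150 mm from the axis, 76 mm high, on the robot's side (stand yaw up to 0.4 rad either way). On it turns an aluminium disc 244 mm across, its top 40 mm above the counter.
- carousel (a joint): Angle of the disc, rad, counter-clockwise from above: 0 = wide jar opposite the pointer, +3.14 or -3.14 = at the pointer (either way round will do; no stop in reach). Friction 0.06 N m; stays where left. Fixed on the disc: the wide jar, the post opposite it, and two slim closed steel shakers 46 mm across, 131 mm above the counter, a quarter turn either side, 83 mm from the axis.
- jar_mouth (a point): Centre of the mouth of the wide white ceramic jar, level with its rim, 110 mm above the counter and 80 mm from the turning axis. The jar is 76 mm across outside, 68 mm inside, 70 mm tall and filled with olives to about 10 mm under its rim, out of the way of the lid; it is fixed to the carousel.
- front (a point): The point where the centre of the jar's mouth must come to: 80 mm from the turning axis towards the pointer, 110 mm above the counter. It belongs to the stand and does not turn.
- grip: Wooden grip of the tall turning post fixed on the carousel, 95 mm from the axis, diametrically opposite the wide jar. Origin at the middle of the upright round grip, 165 mm above the counter; it is 20 mm across, 42 mm tall (144 to 186 mm up), spins freely about its own upright axis on a 12 mm steel rod. Tallest thing there: the lidded jar's knob reaches only 149 mm.
- lid_knob (a point): Loose wooden lid, 80 g; this point is the centre of its upright round knob, 22 mm across, 34 mm tall. Below it a disc 86 mm across, 5 mm thick, top 17 mm under this point, then a plug 61 mm across, 10 mm deep, bevelled, that enters the jar. Starts plug down on the counter, left or right of the carousel, this point 32 mm up; seated, it is 22 mm above the jar's rim.
- bowl: Bystander: steel bowl 100 mm across, 45 mm tall, on the other side of the carousel from the lid; origin at the centre of its underside.
- oil: Bystander: green bottle, 56 mm across, 130 mm tall, beyond the carousel on the left; origin at the centre of its underside.
- cup: Bystander: white open cup, 76 mm across, 80 mm tall, beyond the carousel on the right; origin at the centre of its underside.
Mind the look-alikes: they are no part of the job. Leave any purple look-alike of the part that bears lid_knob alone.

How it is judged:
By the outcome, as a careful person would: the job done as asked, in the order asked, and still so for the second after the job is handed in, while the arm keeps its last pose, push and grip.
It also fails if it takes over 64 s, if anything falls off the work surface, if the arm or the gripper's body presses on something with over 40 N, if the wrist force passes 120 N, or if a joint passes its speed limit or range.

## Working session

There is one attempt and no reset: what is moved stays moved. The work goes in short steps, Python scripts to look and compute and a tool call to move; the robot and the scene stay as the last step left them, time stands still between calls to the robot, and variables do not carry over. Pictures are saved under pics/ and viewed, and the job is handed in when it is done.

Besides the shell and the picture viewer there is one more tool, called after "Call:" by a JSON object that holds its "op" and its "data". send_rows: Moves the arm, as the interface text tells. Its arguments: {"type":"object","properties":{"motion":{"type":"array"},"squeeze":{"type":"number"}},"required":["motion"]}

```bash
mkdir -p pics; python3 - <<'E'
from rig import env
import cv2,numpy as np
s=env.state();print(s)
for n in("scene","top"):
    p,d=env.snapshot(n);cv2.imwrite(f"pics/{n}0.png",p[:,:,::-1]);np.savez(f"pics/{n}0.npz",p=p,d=d)
    print(n,env.camera_info(n))
E
```

```text
{'clock': 0.0, 'joint_pos': array([-1.26219485,  0.53717529, -0.0044155 ,  1.53882317,  0.00265008,
        1.06727269, -0.07120752]), 'dq': array([ 1.73789408e-04, -4.25648250e-04, -2.53981547e-04,  7.81577376e-05,
        3.84869772e-05, -1.46684117e-03, -4.98082170e-04]), 'tau': array([ 2.58050450e-04, -5.70984578e+01,  9.90837961e-01, -2.51597714e+01,
       -5.62769501e-02,  1.79607491e-02,  1.59855349e-04]), 'tcp_pos': array([0.23776859, 0.60426179, 0.20315291]), 'orientation': array([-5.85165644e-01, -3.08647572e+00,  2.62065061e-03]), 'force': array([ 0.10984603,  0.12851482, -0.46349073]), 'ft_torque': array([-0.00081683,  0.0169488 ,  0.003697  ]), 'gripper_width': 0.0883779393545731}
scene {'fx': 395.33786308162536, 'fy': 395.33786308162536, 'cx': 317.1125755700157, 'cy': 199.59331987159854, 'k1': -0.0839613615741103, 'R': array([[-0.41324475,  0.91050767,  0.01430254],
       [ 0.76248003,  0.35456216, -0.54121149],
       [-0.49784835, -0.2127474 , -0.84076487]]), 't': array([ 0.18476752, -0.42654934,  1.44463353])}
top {'fx': 508.90363124237876, 'fy': 508.90363124237876, 'cx': 318.3536708732744, 'cy': 201.8262169679734, 'k1': 0.03064282108532254, 'R': array([[ 0.01021811, -0.99990972,  0.00872575],
       [-0.9909232 , -0.01129523, -0.1339538 ],
       [ 0.13404027, -0.00727779, -0.99094916]]), 't': array([0.03693228, 0.62056692, 1.41725991])}
```

View pics/scene0.png

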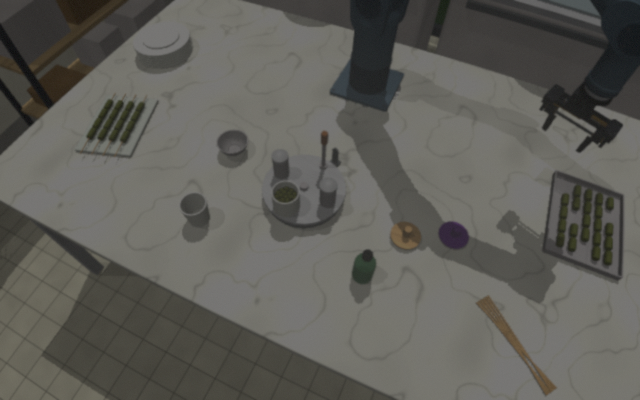

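View pics/top0.png

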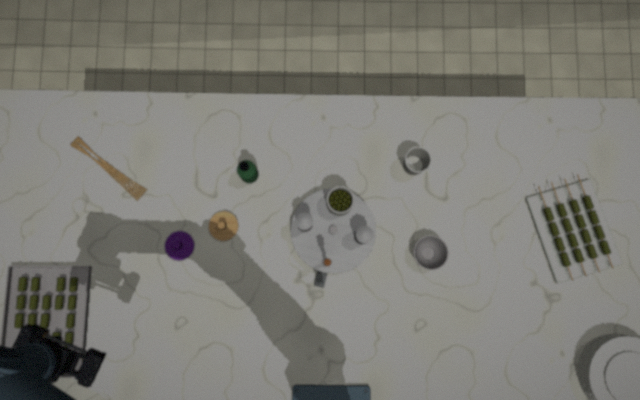

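The scene view shows the carousel at about (305,188), the tan lid at (406,235) and the purple look-alike at (453,235). In the top view the lid is at (223,226), the purple one at (179,245), the jar at (340,200), the post top at (327,262) and the pointer at (320,278). Next I'll zoom in for detail.

```bash
cat > h.py <<'E'
import cv2,numpy as np
from rig import env
def ray(n,u,v):
    c=env.camera_info(n);x=(u-c["cx"])/c["fx"];y=(v-c["cy"])/c["fy"]
    rd=np.hypot(x,y);r=rd
    for _ in range(30): r=rd/(1+c["k1"]*r*r)
    f=r/rd if rd>0 else 1
    R=c["R"];d=R.T@np.array([x*f,y*f,1.]);o=-R.T@c["t"];return o,d
def onz(n,u,v,z):
    o,d=ray(n,u,v);return o+d*(z-o[2])/d[2]
def proj(n,X):
    c=env.camera_info(n);p=c["R"]@np.asarray(X,float)+c["t"];x,y=p[0]/p[2],p[1]/p[2];k=1+c["k1"]*(x*x+y*y)
    return c["fx"]*x*k+c["cx"],c["fy"]*y*k+c["cy"]
def tri(u1,u2):
    o1,d1=ray("scene",*u1);o2,d2=ray("top",*u2)
    d1/=np.linalg.norm(d1);d2/=np.linalg.norm(d2)
    A=np.stack([d1,-d2],1);s=np.linalg.lstsq(A,o2-o1,rcond=None)[0]
    p,q=o1+s[0]*d1,o2+s[1]*d2;return (p+q)/2,np.linalg.norm(p-q)
def cloud(n,d):
    c=env.camera_info(n);v,u=np.indices(d.shape)
    pts=np.stack([u.ravel(),v.ravel()],1).astype(np.float64)[:,None]
    K=np.array([[c["fx"],0,c["cx"]],[0,c["fy"],c["cy"]],[0,0,1]])
    un=cv2.undistortPoints(pts,K,np.array([c["k1"],0,0,0.]))[:,0]
    P=np.c_[un,np.ones(len(un))]*d.ravel()[:,None]
    return ((P-c["t"])@c["R"]).reshape(*d.shape,3)
def crop(n,p,x0,y0,w,h,s,name,g=2.0):
    c=cv2.resize(p[y0:y0+h,x0:x0+w],None,fx=s,fy=s,interpolation=cv2.INTER_CUBIC)
    cv2.imwrite("pics/"+name,np.clip(c[:,:,::-1]*g,0,255).astype(np.uint8))
E
python3 - <<'E'
from h import *
for n,b in(("scene",(240,110,240,180)),("top",(150,140,240,160))):
    z=np.load(f"pics/{n}0.npz");crop(n,z["p"],*b,3,n+"0z.png")
    C=cloud(n,z["d"]);
    if n=="top":
        for u,v in((223,226),(179,245),(332,230),(340,200),(327,262),(250,300),(305,218),(363,233),(320,279)):print(u,v,C[v,u].round(4))
    
E
```

```text
223 226 [0.5471 0.3125 0.0489]
179 245 [0.4924 0.4331 0.0502]
332 230 [0.5387 0.0044 0.0542]
340 200 [ 0.6193 -0.016   0.0902]
327 262 [0.4467 0.0212 0.1876]
250 300 [0.3399 0.2356 0.0057]
305 218 [0.5635 0.0795 0.1348]
363 233 [ 0.5255 -0.0757  0.131 ]
320 279 [0.4011 0.0364 0.0107]
```

```bash
ls pics
```

```text
scene0.npz
scene0.png
scene0z.png
top0.npz
top0.png
top0z.png
```

View pics/scene0z.png

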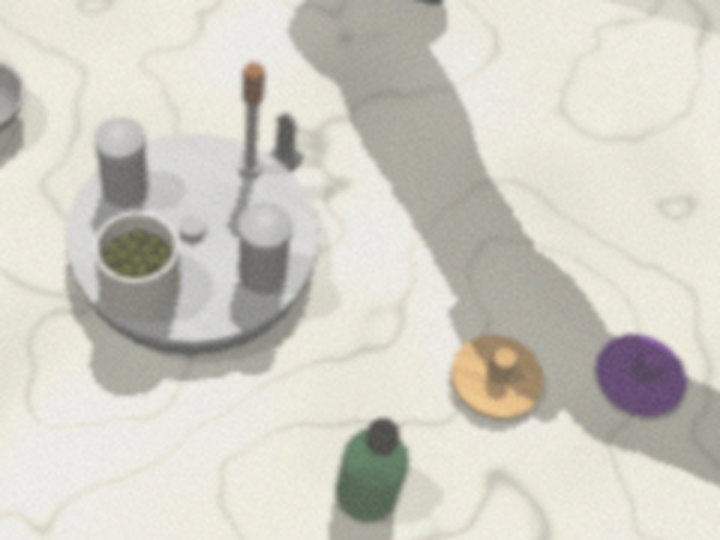

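View pics/top0z.png

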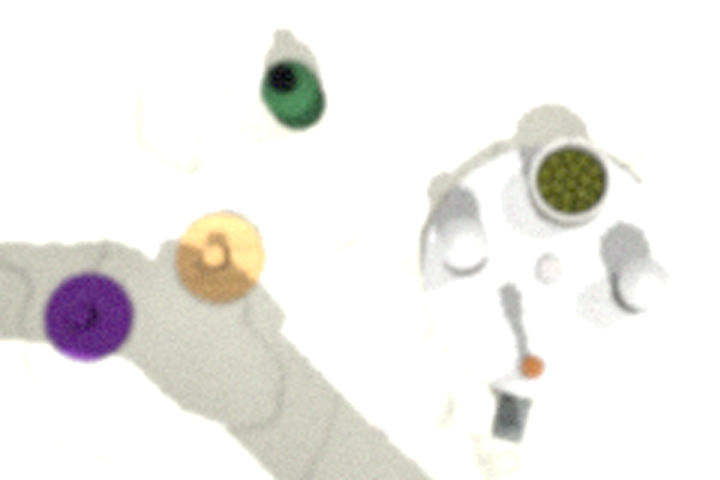

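```bash
cat > meas.py <<'E'
from h import *
def circ(P):
    A=np.c_[2*P,np.ones(len(P))];s=np.linalg.lstsq(A,(P**2).sum(1),rcond=None)[0];return s[:2],np.sqrt(s[2]+s[:2]@s[:2])
def blob(n,m,near,z):
    nl,L,st,c=cv2.connectedComponentsWithStats(m.astype(np.uint8));i=1+np.argmin(np.hypot(*(c[1:]-near).T)+1e3*(st[1:,4]<8))
    k=(L==i).astype(np.uint8);ct=max(cv2.findContours(k,cv2.RETR_EXTERNAL,cv2.CHAIN_APPROX_NONE)[0],key=len)[:,0]
    h=cv2.convexHull(ct)[:,0].astype(float)
    P=np.array([onz(n,*q,z)[:2] for q in ct]);cc,r=circ(P)
    return c[i].round(1),st[i,4],onz(n,*c[i],z)[:2].round(4),cc.round(4),round(r,4)
E
python3 - <<'E'
from meas import *
for n,lid,ol,post in(("scene",(406,235),(285,193),(324,134)),("top",(223,226),(340,200),(327,262))):
    z=np.load(f"pics/{n}0.npz");p=z["p"];H=cv2.cvtColor(p,cv2.COLOR_RGB2HSV);h,s,v=H[...,0],H[...,1],H[...,2]
    print(n,"lid",blob(n,(h>8)&(h<24)&(s>90),lid,.015))
    print("olive",blob(n,(h>22)&(h<45)&(s>90),ol,.1))
    print("post",blob(n,((h<14)|(h>172))&(s>60),post,.186))
    for q in(lid,ol,post):print(H[q[1],q[0]])
    C=cloud(n,z["d"])
    for nm,zl,zh,c0,R in(("disc",.033,.048,(.54,0),.13),("rim",.106,.125,(.615,-.015),.06),("shk",.126,.14,(.54,0),.13),("post",.15,.20,(.45,.02),.05),("fin",.045,.09,(.40,.03),.045),("liddisc",.012,.03,(.547,.31),.06),("knob",.04,.06,(.547,.31),.06)):
        m=(C[...,2]>zl)&(C[...,2]<zh)&(np.hypot(C[...,0]-c0[0],C[...,1]-c0[1])<R);Q=C[m]
        if len(Q):
            print(nm,len(Q),Q.mean(0).round(4),Q.min(0).round(3),Q.max(0).round(3), cv2.minEnclosingCircle(Q[:,:2].astype(np.float32)))
E
```

```text
scene lid (array([403.3, 236.7]), np.int32(371), array([0.5593, 0.3122]), array([0.5555, 0.3151]), np.float64(0.0313))
olive (array([134.7, 115. ]), np.int32(11), array([ 0.5531, -0.5801]), array([ 0.5556, -0.5877]), np.float64(0.0113))
post (array([323.9, 135.8]), np.int32(41), array([0.4574, 0.0217]), array([0.4602, 0.0236]), np.float64(0.013))
[17 66 62]
[33 60 51]
[ 13 115  84]
disc 3028 [0.5405 0.0095 0.0408] [ 0.418 -0.122  0.033] [0.662 0.121 0.048] ((0.5390022397041321, 0.000129402382299304), 0.12365224957466125)
rim 146 [ 0.6182 -0.0167  0.11  ] [ 0.58  -0.054  0.106] [0.657 0.021 0.115] ((0.6184263825416565, -0.01745758205652237), 0.03889533132314682)
shk 270 [0.5378 0.0081 0.1296] [ 0.445 -0.104  0.126] [0.58  0.102 0.14 ] ((0.5443769693374634, -0.0010305829346179962), 0.10418710857629776)
post 97 [0.4511 0.0205 0.174 ] [0.437 0.01  0.15 ] [0.458 0.029 0.19 ] ((0.44761478900909424, 0.018872719258069992), 0.010730471462011337)
fin 50 [0.399  0.0368 0.061 ] [0.391 0.024 0.045] [0.443 0.047 0.078] ((0.4167179465293884, 0.03190582990646362), 0.02682102471590042)
liddisc 590 [0
[... 927 characters left out ...]
20055008)
shk 299 [0.5406 0.0029 0.1301] [ 0.504 -0.098  0.126] [0.581 0.104 0.14 ] ((0.5383204221725464, 0.0032346509397029877), 0.10392600297927856)
post 48 [0.4479 0.0205 0.1867] [0.439 0.011 0.182] [0.457 0.029 0.195] ((0.4480050206184387, 0.020225297659635544), 0.009530874900519848)
fin 41 [0.4177 0.0316 0.0568] [0.391 0.003 0.045] [0.443 0.051 0.083] ((0.4185800850391388, 0.0290692076086998), 0.029283951967954636)
liddisc 584 [0.5512 0.3168 0.0169] [0.509 0.274 0.012] [0.594 0.36  0.03 ] ((0.5496940016746521, 0.3199101984500885), 0.045832544565200806)
knob 50 [0.5514 0.3167 0.0491] [0.542 0.307 0.041] [0.562 0.328 0.055] ((0.5511120557785034, 0.31703704595565796), 0.011203184723854065)
```

```bash
python3 - <<'E'
from h import *
z=np.load("pics/scene0.npz");crop("scene",z["p"],305,120,60,55,10,"sf.png",2.5);C=cloud("scene",z["d"])
z2=np.load("pics/top0.npz");crop("top",z2["p"],295,250,60,45,10,"tf.png",2.5);C2=cloud("top",z2["d"])
for CC in(C,C2):
    m=(CC[...,2]>.015)&(CC[...,2]<.085)&(abs(CC[...,0]-.396)<.018)&(abs(CC[...,1]-.035)<.03)
    for v,u in np.argwhere(m):print((int(u),int(v)),(CC[v,u]*1000).round(0),end=" ")
    print()
A=np.array([.5404,.0005])
s=env.state();R=cv2.Rodrigues(s["orientation"])[0];print(R.round(3))
for n,zz in(("top",z2),):
    H=cv2.cvtColor(zz["p"],cv2.COLOR_RGB2HSV);m=(H[...,0]>50)&(H[...,0]<85)&(H[...,1]>80)&(C2[...,2]>.02);print("bottle",C2[m].mean(0),C2[m].min(0),C2[m].max(0))
E
```

```text
(336, 147) [392.  35.  77.] (333, 148) [391.  26.  66.] (334, 148) [393.  30.  71.] (335, 148) [395.  34.  75.] (336, 148) [391.  36.  72.] (337, 148) [395.  40.  78.] (333, 149) [396.  28.  69.] (334, 149) [397.  32.  71.] (335, 149) [395.  34.  71.] (336, 149) [397.  38.  75.] (337, 149) [392.  39.  70.] (333, 150) [395.  28.  63.] (334, 150) [396.  32.  66.] (335, 150) [396.  35.  67.] (336, 150) [397.  38.  71.] (337, 150) [396.  41.  70.] (338, 150) [395.  44.  71.] (333, 151) [397.  29.  61.] (334, 151) [394.  31.  59.] (335, 151) [396.  35.  63.] (336, 151) [399.  39.  68.] (337, 151) [397.  42.  68.] (338, 151) [396.  44.  67.] (339, 151) [395.  47.  68.] (333, 152) [394.  28.  52.] (334, 152) [395.  32.  55.] (335, 152) [396.  35.  58.] (336, 152) [400.  40.  65.] (337, 152) [398.  42.  64.] (338, 152) [400.  46.  68.] (333, 153) [396.  29.  50.] (334, 153) [398.  33.  54.] (335, 153) [397.  36.  55.] (336, 153) [398.  39.  58.] (337, 153) [399.  43.  60.] (338, 153) [398.  46.  61.] (332, 154) [395.  26.  43.] (333, 154) [395.  29.  44.] (334, 154) [397.  33.  48.] (335, 15
[... 1550 characters left out ...]
 48.  66.] (317, 281) [396.  45.  64.] (318, 281) [396.  43.  66.] (319, 281) [397.  40.  72.] (320, 281) [397.  37.  83.] (321, 281) [397.  34.  73.] (322, 281) [397.  32.  70.] (323, 281) [397.  29.  66.] (319, 282) [394.  40.  76.] (320, 282) [394.  37.  76.] (321, 282) [394.  34.  73.] (322, 282) [394.  32.  72.] (323, 282) [394.  29.  69.] (315, 283) [390.  51.  15.] (323, 283) [391.  29.  66.] (321, 285) [384.  33.  16.] (323, 285) [384.  28.  16.] (319, 286) [381.  39.  15.] (323, 286) [382.  28.  19.] 
[[-0.931  0.366 -0.   ]
 [ 0.366  0.931 -0.001]
 [-0.    -0.002 -1.   ]]
bottle [0.51043393 0.37932384 0.24465629] [0.20018738 0.05425292 0.03635361] [0.7213597  0.68834286 1.48723755]
```

View pics/sf.png

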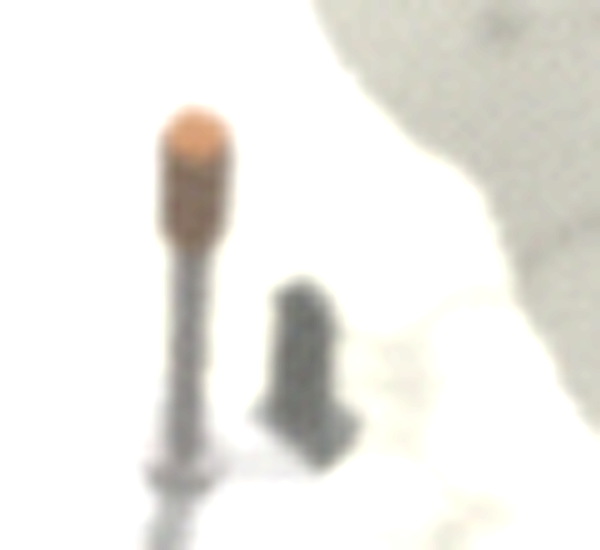

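View pics/tf.png

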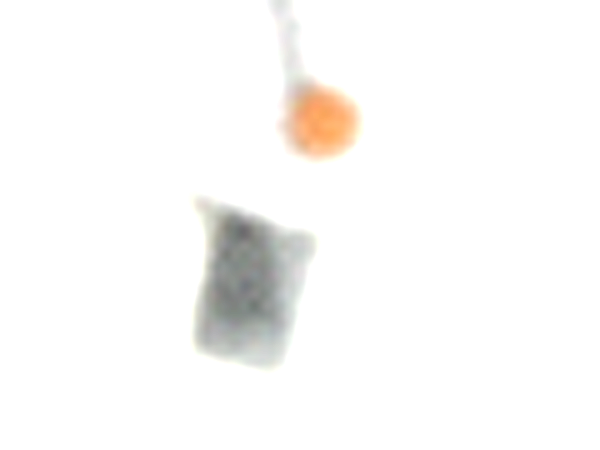

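```bash
python3 - <<'E'
from meas import *
A=np.array([.5404,.0005])
def an(P):
    d=np.asarray(P)[:2]-A;return np.round(np.degrees(np.arctan2(d[1],-d[0])),2),np.hypot(*d).round(4)
print("tip scene",an(onz("scene",334.8,147.6,.076)),onz("scene",334.8,147.6,.076))
print("top box",[an(onz("top",295+u/10-.45,250+v/10-.45,zz)) for u,v,zz in((236,358,.076),(250,290,.04),(255,218,.0),(255,218,.015))])
for n in("scene","top"):
    z=np.load(f"pics/{n}0.npz");g=z["p"].max(2).astype(int);C=cloud(n,z["d"])
    m=(C[...,2]>.03)&(C[...,2]<.085)&(abs(C[...,0]-.396)<.012)&(abs(C[...,1]-.037)<.025)
    Q=C[m];print(n,Q.mean(0),an(Q.mean(0)))
    r=cv2.minAreaRect((Q[:,:2]*1000).astype(np.float32));print(r)
    H=cv2.cvtColor(z["p"],cv2.COLOR_RGB2HSV)
z=np.load("pics/top0.npz");g=z["p"].max(2);print(g[268:290,312:330]);
z=np.load("pics/scene0.npz");g=z["p"].max(2);print(g[144:168,328:344])
C2=cloud("top",np.load("pics/top0.npz")["d"]);Hh=cv2.cvtColor(np.load("pics/top0.npz")["p"],cv2.COLOR_RGB2HSV)
m=(C2[...,2]>.02)&(C2[...,2]<.15)&(abs(C2[...,0]-.66)<.09)&(abs(C2[...,1]-.25)<.08);print("bottle",C2[m].min(0),C2[m].max(0))
E
```

```text
tip scene (np.float64(12.55), np.float64(0.1493)) [0.3946631  0.03294168 0.076     ]
top box [(np.float64(14.98), np.float64(0.1609)), (np.float64(15.26), np.float64(0.1426)), (np.float64(16.95), np.float64(0.123)), (np.float64(17.03), np.float64(0.123))]
scene [0.39632318 0.03710723 0.05442042] (np.float64(14.26), np.float64(0.1487))
((395.0799255371094, 36.15364074707031), (23.50200653076172, 7.633491516113281), 73.60968017578125)
top [0.3962736  0.03792197 0.06792219] (np.float64(14.56), np.float64(0.1489))
((396.34039306640625, 38.03820037841797), (20.671409606933594, 5.435492515563965), 75.72329711914062)
[[127 114 111 115 117 120 123 129 131 134 136 137 131 135 136 135 136 138]
 [129 113 103 101 108 116 120 127 131 134 136 134 138 138 138 137 140 138]
 [131 118  99  90  93  92 101 108 119 125 131 134 138 136 139 140 138 141]
 [136 122 108  92  81  73  68  83  90 105 118 125 128 131 132 136 134 137]
 [139 131 118  95  80  59  53  53  66  75  91 104 109 112 119 125 130 135]
 [143 139 126 100  75  58  50  45  56  64  77  86  86  90 102 119 130 137]
 [147 143 128 102  72  59  54  5
[... 2154 characters left out ...]
98 103 103 103  99]
 [117 114 104  84  61  50  48  48  49  56  80  98 104 105 103 102]
 [111 107  92  74  57  48  47  48  49  56  69  86  98 105 108 106]
 [107 100  85  71  57  51  47  49  49  54  63  72  86  99 107 106]
 [106 103  94  79  63  55  50  51  48  55  60  65  74  94 104 106]
 [105 106 102  94  79  65  55  53  53  54  60  63  80 100 104 104]
 [102 104 102  99  91  79  68  59  54  54  59  69  88 103 106 105]
 [ 96  99  99  98  96  90  83  68  59  56  67  85 101 108 109 108]
 [ 96  97  97  99  97  96  92  83  70  69  87 104 113 115 114 115]
 [ 98  98  99  98  98  97  97  96  90  95 107 114 116 116 118 117]]
bottle [0.57018461 0.21998487 0.02026619] [0.73105671 0.32165141 0.13523952]
```

```bash
cat >> h.py <<'E'
def to(*ts,steps=1):
    s=env.state();p=s["tcp_pos"];R=cv2.Rodrigues(s["orientation"])[0]
    print("t",round(s["clock"],2),"tcp",p.round(4),"F",s["force"].round(1),"w",round(s["gripper_width"],4))
    for t in ts:
        d=R.T@(np.array(t)-p)/.06;print("delta units",d.round(3));p=np.array(t)
E
python3 -c "
from h import *
to((.5515,.3165,.12),(.5515,.3165,.021))"
```

```text
t 0.1 tcp [0.2378 0.6043 0.2032] F [-1.1  0.1  0.7] w 0.0883
delta units [-6.622 -2.548  1.392]
delta units [0.    0.003 1.65 ]
```

Call:
{"op": "send_rows", "data": {"motion": [[[-0.66,-0.25,0.1,0,0,0,0.2],[-0.66,-0.25,0.1,0,0,0,0.4],[-0.66,-0.26,0.1,0,0,0,0.4],[-0.66,-0.25,0.1,0,0,0,0.4],[-0.66,-0.26,0.1,0,0,0,0.4],[-0.66,-0.25,0.1,0,0,0,0.4],[-0.66,-0.26,0.2,0,0,0,0.4],[-0.66,-0.25,0.2,0,0,0,0.4],[-0.66,-0.26,0.2,0,0,0,0.4],[-0.68,-0.26,0.2,0,0,0,0.4],[0,0,0,0,0,0,0.4],[0,0,0,0,0,0,0.4]]], "squeeze": 25}}

```text
clock: 1.6
tcp_pos: [0.5509, 0.3176, 0.1197]
orientation: [-0.585, -3.086, -0.0]
force: [-1.1, 0.2, 0.2]
gripper_width: 0.053
```

```bash
python3 -c "
from h import *
to((.5515,.3165,.021));s=env.state();print(s['orientation'],s['joint_pos'].round(2))
for n in('scene','top'):
    p,d=env.snapshot(n);crop(n,p,*((340,130,160,140) if n=='scene' else (150,160,150,120)),5,n+'1.png')"
```

```text
t 1.6 tcp [0.5509 0.3176 0.1197] F [-1.1  0.2  0.2] w 0.053
delta units [-0.018 -0.013  1.645]
[-5.84684481e-01 -3.08564213e+00 -5.48860922e-05] [-0.63  0.61  0.06  1.65 -0.04  0.89  0.64]
```

View pics/scene1.png

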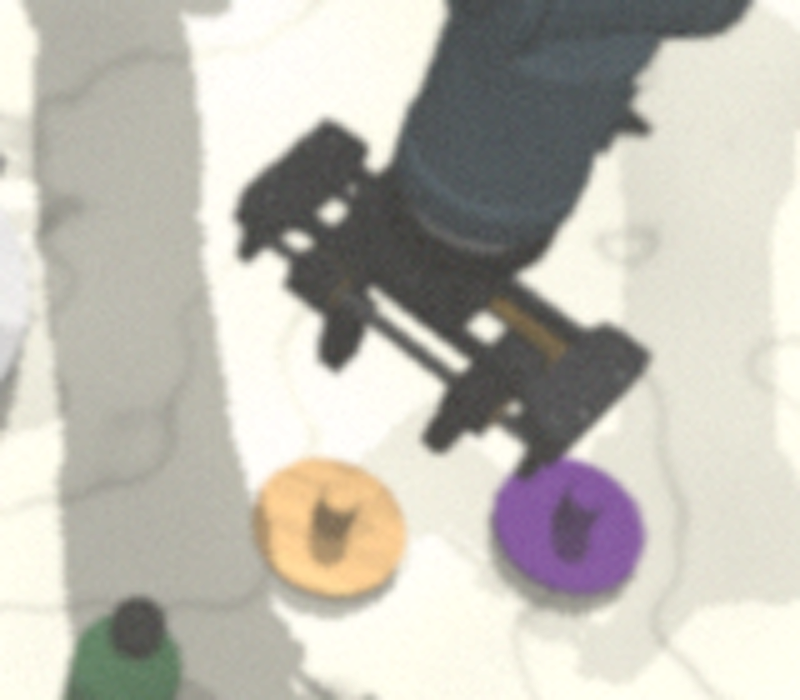

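```bash
python3 -c "
from h import *
print(proj('scene',env.state()['tcp_pos']))"
```

```text
(np.float64(414.9207504509263), np.float64(215.75399828619155))
```

Call:
{"op": "send_rows", "data": {"motion": [[[-0.02,-0.02,0.4,0,0,0,0.4],[0,0,0.4,0,0,0,0.4],[0,0,0.35,0,0,0,0.4],[0,0,0.25,0,0,0,0.4],[0,0,0.15,0,0,0,0.4],[0,0,0.08,0,0,0,0.4],[0,0,0,0,0,0,0.4],[0,0,0,0,0,0,0.4]]]}}

```text
clock: 2.7
tcp_pos: [0.5527, 0.3158, 0.0229]
orientation: [0.585, 3.086, 0.001]
force: [0.8, 0.2, 0.2]
gripper_width: 0.0524
```

Call:
{"op": "send_rows", "data": {"motion": [[[0,0,0,0,0,0,0.7],[0,0,0,0,0,0,0.9],[0,0,0,0,0,0,1],[0,0,0,0,0,0,1],[0,0,0,0,0,0,1],[0,0,0,0,0,0,1]]], "squeeze": 25}}

```text
clock: 3.45
tcp_pos: [0.5522, 0.3155, 0.0222]
orientation: [0.585, 3.087, -0.0]
force: [0.5, -0.1, -0.3]
gripper_width: 0.0001
```

```bash
python3 -c "
from h import *
to((.5515,.3165,.2),(.6187,-.016,.2),(.6187,-.016,.15))
for n in('scene','top'):
    p,d=env.snapshot(n);crop(n,p,*((340,130,160,140) if n=='scene' else (150,160,150,120)),5,n+'2.png')"
```

```text
t 3.45 tcp [0.5522 0.3155 0.0222] F [ 0.5 -0.1 -0.3] w 0.0001
delta units [ 0.017  0.01  -2.963]
delta units [-3.071 -4.747  0.   ]
delta units [0.    0.    0.833]
```

View pics/scene2.png

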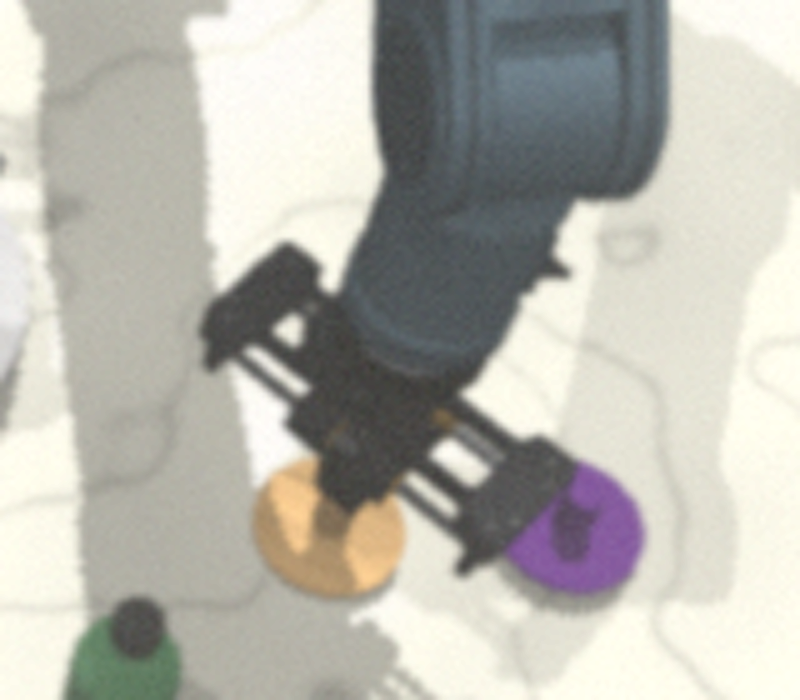

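View pics/top2.png

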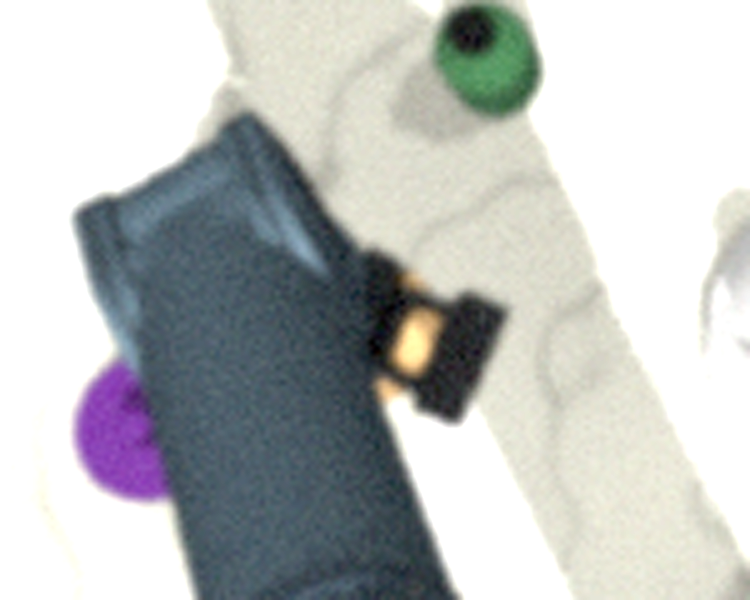

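```bash
python3 -c "
from h import *
p=env.state()['tcp_pos']
print(proj('scene',p),proj('top',p),proj('scene',(.5515,.3165,.049)),proj('top',(.5515,.3165,.049)))
for n in ('scene','top'):
    q,d=env.snapshot(n);C=cloud(n,d);np.savez('pics/'+n+'2.npz',p=q,d=d)
    m=(C[...,2]>.0)&(C[...,2]<.1)&(abs(C[...,0]-.55)<.05)&(abs(C[...,1]-.315)<.05)
    H=cv2.cvtColor(q,cv2.COLOR_RGB2HSV);dk=m&(H[...,2]<45)
    Q=C[dk];
    print(n,len(Q))
    for a in np.arange(0,.1,.01):
        k=(Q[:,2]>=a)&(Q[:,2]<a+.01)
        if k.sum():print(round(a,2),k.sum(),Q[k].mean(0).round(3),Q[k].min(0).round(3),Q[k].max(0).round(3))
"
```

```text
(np.float64(405.73775675192775), np.float64(233.855709855111)) (np.float64(223.62824842955837), np.float64(225.01883072595376)) (np.float64(408.1758081465616), np.float64(229.1120166179898)) (np.float64(221.6148060130052), np.float64(224.4421123122264))
scene 54
0.06 11 [0.562 0.312 0.066] [0.558 0.303 0.063] [0.567 0.322 0.069]
0.07 19 [0.562 0.312 0.074] [0.558 0.301 0.071] [0.567 0.323 0.078]
0.08 13 [0.563 0.312 0.084] [0.559 0.302 0.081] [0.569 0.325 0.09 ]
0.09 11 [0.56  0.304 0.095] [0.558 0.297 0.09 ] [0.563 0.309 0.099]
top 0
```

```bash
python3 -c "
from h import *
for z in(.12,.13,.14,.15,.16):print(z,np.round(proj('scene',(.551,.3176,z)),1))
for z in(.022,.04,.05,.06,.07):print(z,np.round(proj('scene',(.5522,.3155,z)),1))
z=np.load('pics/scene2.npz');crop('scene',z['p'],380,200,60,55,12,'s2z.png',3)
d=z['d'];C=cloud('scene',d)
for v in range(222,248):print(v,[(int(1000*C[v,u,0]),int(1000*C[v,u,1]),int(1000*C[v,u,2])) for u in (404,406,408,410,412)])
"
```

```text
0.12 [414.4 215.8]
0.13 [415.3 213.8]
0.14 [416.2 211.7]
0.15 [417.1 209.7]
0.16 [418.  207.5]
0.022 [405.7 233.9]
0.04 [407.1 230.8]
0.05 [407.8 229. ]
0.06 [408.6 227.2]
0.07 [409.4 225.4]
222 [(558, 299, 86), (558, 303, 89), (560, 308, 96), (589, 311, 146), (586, 316, 144)]
223 [(559, 299, 82), (558, 304, 85), (563, 309, 95), (589, 312, 140), (589, 317, 144)]
224 [(558, 300, 76), (559, 305, 82), (588, 309, 131), (589, 313, 137), (589, 318, 140)]
225 [(558, 301, 72), (559, 306, 77), (586, 310, 125), (589, 314, 131), (590, 319, 137)]
226 [(559, 302, 68), (559, 307, 73), (558, 312, 74), (588, 315, 127), (592, 320, 135)]
227 [(557, 303, 60), (562, 308, 72), (562, 313, 76), (564, 318, 83), (592, 321, 131)]
228 [(561, 304, 62), (559, 309, 63), (562, 314, 71), (563, 319, 77), (591, 322, 126)]
229 [(557, 306, 50), (562, 310, 62), (563, 315, 69), (565, 320, 75), (569, 324, 85)]
230 [(557, 307, 47), (562, 311, 58), (563, 316, 63), (567, 320, 74), (568, 325, 79)]
231 [(557, 308, 41), (560, 312, 49), (565, 317, 62), (566, 322, 67), (530, 329, 13)]
232 [(561, 308, 44), (561, 313, 47), (1120, 2
[... 618 characters left out ...]
), (554, 336, 13)]
240 [(566, 317, 11), (565, 322, 14), (562, 327, 12), (561, 332, 15), (557, 337, 11)]
241 [(572, 318, 17), (569, 323, 16), (567, 328, 16), (563, 333, 13), (561, 338, 14)]
242 [(572, 319, 12), (570, 324, 13), (570, 329, 17), (566, 334, 14), (566, 339, 17)]
243 [(575, 320, 12), (573, 325, 11), (572, 330, 15), (570, 335, 15), (567, 340, 14)]
244 [(579, 320, 13), (1120, 290, 981), (576, 330, 16), (575, 335, 18), (570, 341, 14)]
245 [(582, 321, 14), (579, 326, 12), (577, 331, 13), (575, 336, 13), (572, 342, 13)]
246 [(588, 322, 19), (584, 327, 16), (580, 332, 13), (579, 337, 15), (576, 342, 15)]
247 [(588, 323, 14), (586, 328, 15), (583, 333, 13), (580, 338, 12), (580, 343, 17)]
```

View pics/s2z.png

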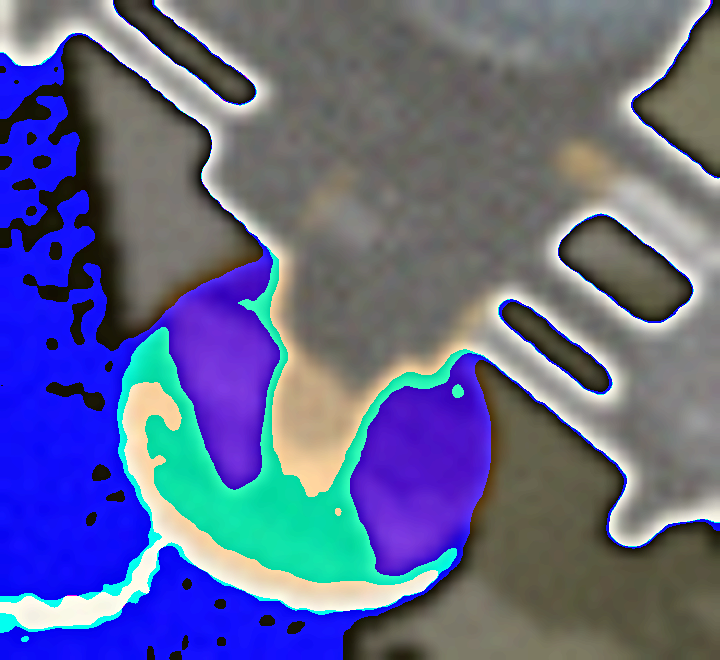

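Call:
{"op": "send_rows", "data": {"motion": [[[0,0,-0.5,0,0,0,1],[0,0,-0.5,0,0,0,0.6],[0,0,0,0,0,0,0.4],[0,0,0,0,0,0,0.4],[0,0,0,0,0,0,0.4]]]}}

```text
clock: 4.28
tcp_pos: [0.5514, 0.315, 0.081]
orientation: [-0.585, -3.085, 0.002]
force: [-0.8, -0.3, -0.2]
gripper_width: 0.0381
```

```bash
sed -i 's/c\[:,:,::-1\]\*g/c[:,:,::-1].astype(float)*g/' h.py; python3 -c "
from h import *
to((.5515,.3165,.021))
p,d=env.snapshot('scene');np.savez('pics/scene3.npz',p=p,d=d);crop('scene',p,370,180,80,70,10,'s3z.png',3)
print(np.round(proj('scene',env.state()['tcp_pos']),1))
C=cloud('scene',d);H=cv2.cvtColor(p,cv2.COLOR_RGB2HSV)
m=(H[...,2]<45)&(C[...,2]>.03)&(C[...,2]<.18)&(abs(C[...,0]-.55)<.07)&(abs(C[...,1]-.315)<.06)
Q=C[m]
for a in np.arange(0.05,.18,.01):
  k=(Q[:,2]>=a)&(Q[:,2]<a+.01)
  if k.sum():print(round(a,2),k.sum(),Q[k].mean(0).round(3),Q[k].min(0).round(3),Q[k].max(0).round(3))
"
```

```text
t 4.28 tcp [0.5514 0.315  0.081 ] F [-0.8 -0.3 -0.2] w 0.0381
delta units [0.007 0.025 0.999]
[410.2 223.1]
0.12 10 [0.559 0.309 0.126] [0.545 0.286 0.123] [0.571 0.337 0.13 ]
0.13 24 [0.56  0.31  0.135] [0.544 0.284 0.131] [0.575 0.342 0.14 ]
0.14 21 [0.556 0.304 0.144] [0.539 0.284 0.14 ] [0.575 0.34  0.15 ]
0.15 11 [0.551 0.287 0.156] [0.54  0.282 0.151] [0.556 0.296 0.16 ]
0.16 13 [0.548 0.289 0.163] [0.535 0.281 0.16 ] [0.555 0.294 0.169]
0.17 2 [0.542 0.29  0.175] [0.541 0.289 0.174] [0.543 0.29  0.176]
```

View pics/s3z.png

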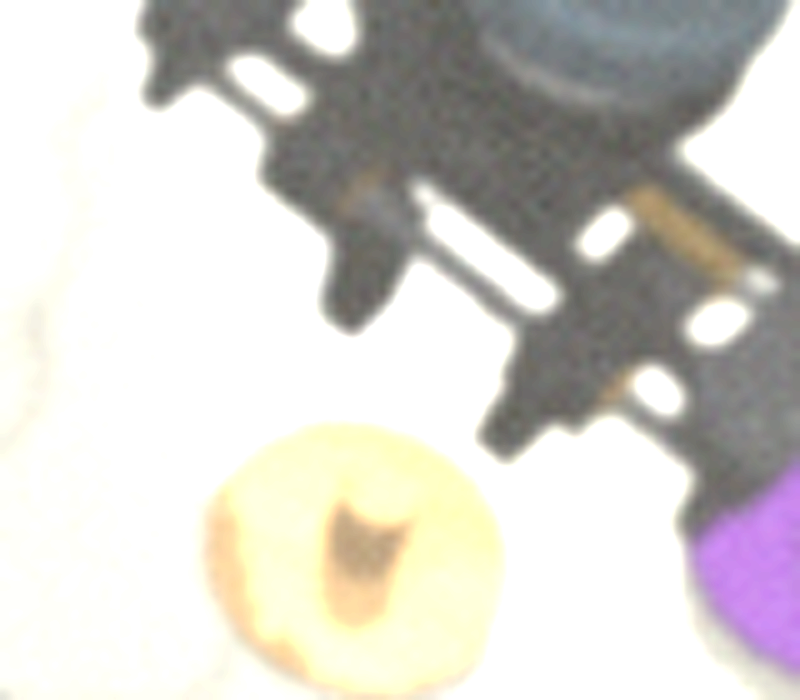

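```bash
python3 -c "
from h import *
z=np.load('pics/scene3.npz');C=cloud('scene',z['d'])
print('L')
for v in range(205,215):print(v,[(tuple((1000*C[v,u]).astype(int)),int(z['p'][v,u].max())) for u in range(402,409)])
print('R')
for v in range(217,228):print(v,[(tuple((1000*C[v,u]).astype(int)),int(z['p'][v,u].max())) for u in range(417,425)])
" | sed 's/np.int64(\(-\?[0-9]*\))/\1/g'
```

```text
L
205 [((551, 278, 145), 89), ((554, 281, 152), 55), ((550, 283, 148), 40), ((551, 285, 150), 36), ((551, 288, 152), 37), ((553, 290, 157), 38), ((555, 292, 160), 37)]
206 [((547, 279, 136), 85), ((551, 282, 144), 50), ((552, 284, 146), 36), ((551, 286, 146), 36), ((551, 288, 148), 36), ((555, 291, 156), 35), ((548, 293, 146), 36)]
207 [((552, 280, 139), 74), ((550, 282, 137), 47), ((551, 285, 141), 34), ((552, 287, 143), 37), ((551, 289, 143), 36), ((553, 292, 149), 37), ((548, 294, 142), 34)]
208 [((551, 281, 134), 64), ((552, 283, 137), 41), ((551, 286, 137), 36), ((551, 288, 138), 36), ((551, 290, 140), 35), ((550, 293, 140), 36), ((546, 295, 135), 38)]
209 [((552, 282, 130), 57), ((551, 284, 131), 37), ((552, 287, 134), 35), ((552, 289, 136), 36), ((552, 291, 138), 34), ((551, 293, 137), 39), ((545, 296, 129), 43)]
210 [((550, 283, 123), 58), ((551, 285, 127), 41), ((553, 287, 131), 36), ((554, 290, 134), 39), ((552, 292, 132), 36), ((550, 294, 131), 43), ((541, 297, 120), 64)]
211 [((550, 284, 120), 68), ((552, 286, 124), 46), ((550, 288, 122), 39), ((553, 291, 129), 36), ((551
[... 1898 characters left out ...]
, 118), 64), ((571, 335, 123), 43), ((570, 337, 123), 41), ((574, 339, 131), 41), ((574, 341, 133), 56), ((569, 344, 126), 84), ((486, 354, 0), 107)]
225 [((498, 337, 0), 111), ((498, 339, 2), 94), ((571, 336, 118), 68), ((573, 338, 123), 52), ((573, 340, 125), 63), ((574, 342, 128), 87), ((493, 352, 4), 107), ((487, 355, -2), 117)]
226 [((500, 338, -1), 118), ((500, 340, 1), 111), ((499, 343, 0), 96), ((573, 339, 119), 84), ((575, 341, 124), 91), ((495, 351, 0), 109), ((494, 353, 0), 118), ((492, 356, 0), 120)]
227 [((504, 339, 0), 114), ((502, 341, -1), 119), ((502, 344, 0), 116), ((501, 346, 1), 113), ((498, 349, -1), 114), ((498, 352, 0), 117), ((498, 354, 2), 121), ((496, 357, 1), 119)]
```

Nothing was grasped: the gripper shut to 0. The depth at the fingertips says why. The tips are really at about z = 0.117 while the state reads 0.081, so the reported z is about 35 mm too low, although x and y agree. I'll descend on the corrected height and watch the force.

Call:
{"op": "send_rows", "data": {"motion": [[[0,0,0.4,0,0,0,0.4],[0,0,0.4,0,0,0,0.4],[0,0,0.2,0,0,0,0.4],[0,0,0.1,0,0,0,0.4],[0,0,0.1,0,0,0,0.4],[0,0,0.1,0,0,0,0.4],[0,0,0,0,0,0,0.4],[0,0,0,0,0,0,0.4]]]}}

```text
clock: 5.32
tcp_pos: [0.5525, 0.3157, 0.0045]
orientation: [0.585, 3.086, 0.001]
force: [-0.2, 0.4, 0.1]
gripper_width: 0.0527
```

```bash
python3 -c "
from h import *
to((.5515,.3165,-.01))
p,d=env.snapshot('scene');np.savez('pics/scene4.npz',p=p,d=d);crop('scene',p,370,190,80,70,10,'s4z.png',3)
"
```

```text
t 5.33 tcp [0.5525 0.3157 0.0045] F [-0.2  0.4  0.1] w 0.0527
delta units [0.021 0.007 0.242]
```

View pics/s4z.png

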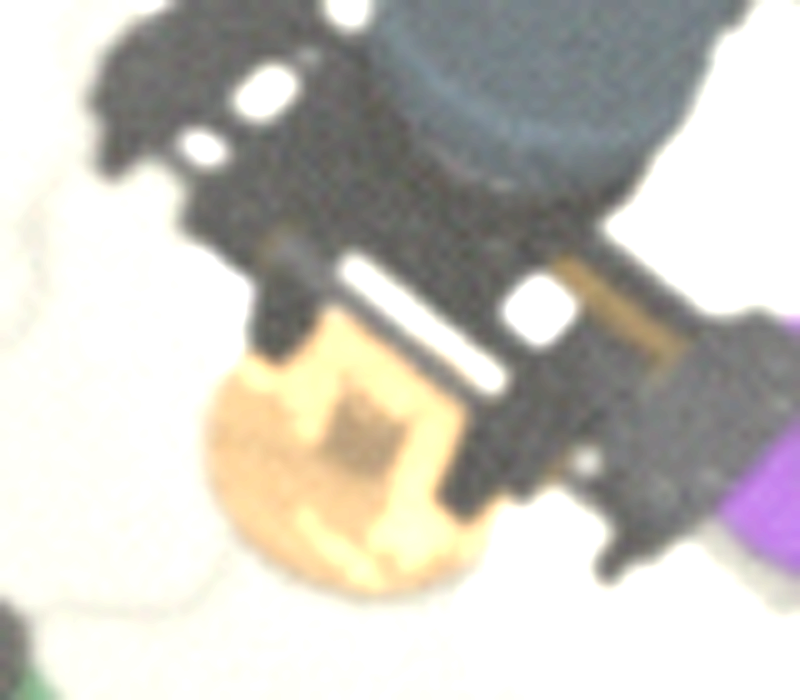

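Call:
{"op": "send_rows", "data": {"motion": [[[0.02,0,0.1,0,0,0,0.4],[0,0,0.1,0,0,0,0.4],[0,0,0.03,0,0,0,0.4],[0,0,0,0,0,0,0.4],[0,0,0,0,0,0,0.4]]]}}

```text
clock: 6.0
tcp_pos: [0.5513, 0.3161, -0.0094]
orientation: [0.585, 3.086, 0.0]
force: [0.9, 0.6, -0.2]
gripper_width: 0.053
```

```bash
python3 -c "
from h import *
to((.5515,.3165,-.01))
p,d=env.snapshot('scene');np.savez('pics/scene5.npz',p=p,d=d);C=cloud('scene',d)
g=p.max(2)
for (u0,u1,v0,v1) in((392,405,222,232),(410,424,235,248)):
  for v in range(v0,v1):
    print(v,[(int(1000*C[v,u,0]),int(1000*C[v,u,2]),int(g[v,u])) for u in range(u0,u1,2)])
"
```

```text
t 6.0 tcp [ 0.5513  0.3161 -0.0094] F [ 0.9  0.6 -0.2] w 0.053
delta units [-0.001  0.008  0.009]
222 [(518, 0, 114), (547, 49, 69), (546, 53, 34), (548, 59, 33), (541, 52, 36), (572, 104, 52), (573, 110, 51)]
223 [(521, 0, 111), (547, 45, 60), (548, 50, 35), (552, 60, 34), (540, 44, 41), (520, 16, 73), (571, 102, 55)]
224 [(523, -2, 109), (550, 45, 56), (547, 44, 34), (547, 48, 34), (537, 35, 50), (524, 18, 93), (575, 105, 76)]
225 [(529, 1, 107), (550, 40, 53), (548, 40, 35), (548, 44, 37), (536, 28, 60), (525, 14, 102), (522, 14, 97)]
226 [(530, 0, 95), (548, 32, 53), (548, 36, 33), (547, 37, 42), (531, 15, 81), (529, 16, 101), (525, 14, 101)]
227 [(544, 16, 84), (549, 29, 55), (550, 35, 38), (545, 30, 58), (534, 16, 102), (530, 13, 106), (529, 15, 89)]
228 [(545, 13, 85), (543, 13, 74), (550, 30, 51), (540, 16, 70), (539, 18, 104), (534, 15, 108), (554, 51, 86)]
229 [(550, 16, 87), (548, 17, 83), (544, 15, 67), (543, 16, 74), (541, 18, 97), (537, 14, 106), (554, 46, 86)]
230 [(552, 14, 87), (549, 13, 85), (549, 17, 74), (548, 20, 74), (542, 14, 95), (541, 16, 102), (556, 45, 77)]
[... 875 characters left out ...]
 51), (601, 98, 47), (604, 106, 63)]
242 [(566, 13, 114), (571, 26, 90), (573, 33, 39), (575, 40, 39), (559, 17, 74), (603, 96, 69), (601, 97, 91)]
243 [(569, 14, 109), (567, 15, 100), (576, 33, 49), (577, 40, 46), (561, 15, 86), (548, -1, 95), (547, 0, 108)]
244 [(572, 13, 94), (571, 15, 92), (576, 29, 65), (566, 15, 61), (561, 10, 86), (550, -4, 110), (549, -1, 117)]
245 [(577, 17, 92), (573, 14, 87), (570, 13, 81), (568, 14, 73), (558, 0, 88), (556, 0, 116), (553, 0, 117)]
246 [(579, 16, 100), (575, 12, 86), (573, 12, 84), (573, 17, 77), (562, 1, 92), (558, 0, 117), (556, 0, 118)]
247 [(581, 14, 105), (580, 17, 84), (577, 15, 79), (566, 0, 80), (565, 2, 100), (561, 0, 117), (559, 0, 117)]
```

Call:
{"op": "send_rows", "data": {"motion": [[[0,0,0.06,0,0,0,0.4],[0,0,0,0,0,0,0.6],[0,0,0,0,0,0,0.8],[0,0,0,0,0,0,1],[0,0,0,0,0,0,1],[0,0,0,0,0,0,1]]], "squeeze": 25}}

```text
clock: 6.8
tcp_pos: [0.5512, 0.316, -0.0131]
orientation: [0.585, 3.086, 0.0]
force: [-1.2, 0.4, 0.3]
gripper_width: 0.0212
```

Call:
{"op": "send_rows", "data": {"motion": [[[0,0,-0.1,0,0,0,1],[0,0,-0.2,0,0,0,1],[0,0,-0.4,0,0,0,1],[0,0,-0.6,0,0,0,1],[0,0,-0.6,0,0,0,1],[0,0,-0.6,0,0,0,1],[0,0,-0.4,0,0,0,1],[0,0,-0.2,0,0,0,1],[0,0,0,0,0,0,1],[0,0,0,0,0,0,1]]]}}

```text
clock: 8.05
tcp_pos: [0.5504, 0.3156, 0.1717]
orientation: [-0.585, -3.085, 0.002]
force: [1.0, -0.4, -0.4]
gripper_width: 0.0212
```

```bash
python3 -c "
from h import *
to((.6187,-.016,.17))
p,d=env.snapshot('scene');np.savez('pics/scene6.npz',p=p,d=d);crop('scene',p,340,130,120,110,6,'s6z.png',3)
"
```

```text
t 8.05 tcp [0.5504 0.3156 0.1717] F [ 1.  -0.4 -0.4] w 0.0212
delta units [-3.082 -4.727  0.032]
```

View pics/s6z.png

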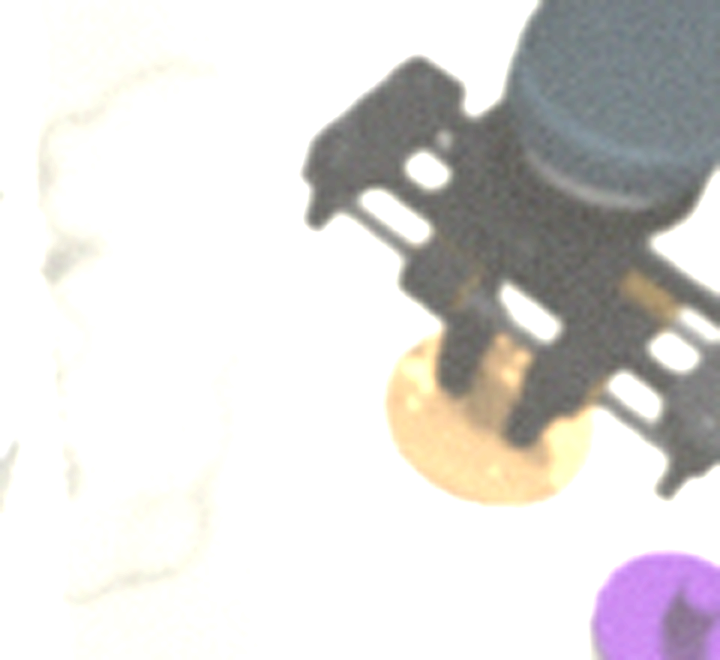

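Call:
{"op": "send_rows", "data": {"motion": [[[-0.15,-0.23,0,0,0,0,1],[-0.3,-0.46,0,0,0,0,1],[-0.36,-0.55,0,0,0,0,1],[-0.36,-0.55,0,0,0,0,1],[-0.36,-0.55,0,0,0,0,1],[-0.36,-0.55,0,0,0,0,1],[-0.36,-0.55,0,0,0,0,1],[-0.36,-0.55,0,0,0,0,1],[-0.32,-0.5,0,0,0,0,1],[-0.15,-0.24,0,0,0,0,1],[0,0,0,0,0,0,1],[0,0,0,0,0,0,1]]]}}

```text
clock: 9.6
tcp_pos: [0.619, -0.0138, 0.1726]
orientation: [-0.582, -3.087, -0.002]
force: [0.6, -0.4, -0.7]
gripper_width: 0.0211
```

```bash
python3 -c "
from h import *
to((.6187,-.016,.12))
for n,b in(('scene',(230,110,120,110)),('top',(270,150,120,110))):
  p,d=env.snapshot(n);np.savez('pics/'+n+'7.npz',p=p,d=d);crop(n,p,*b,6,n+'7z.png',3)
"
```

```text
t 9.6 tcp [ 0.619  -0.0138  0.1726] F [ 0.6 -0.4 -0.7] w 0.0211
delta units [-0.01  -0.037  0.877]
```

View pics/scene7z.png

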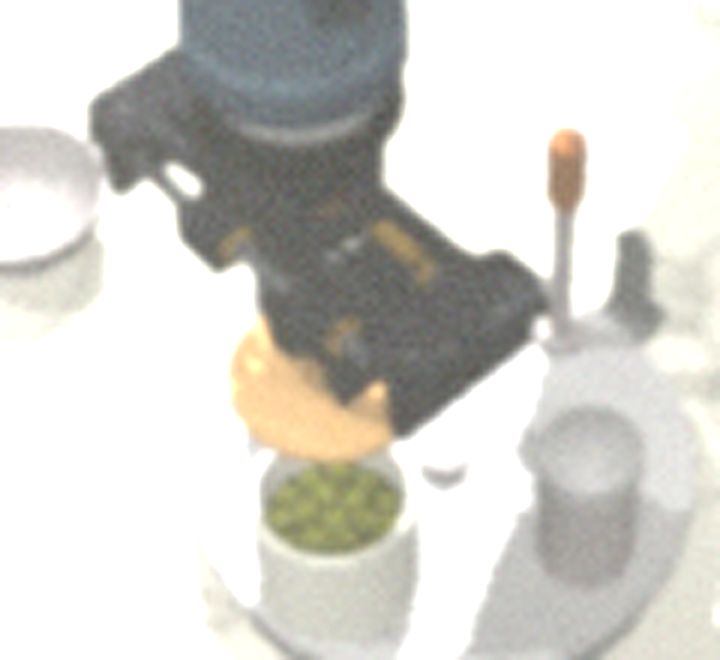

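View pics/top7z.png

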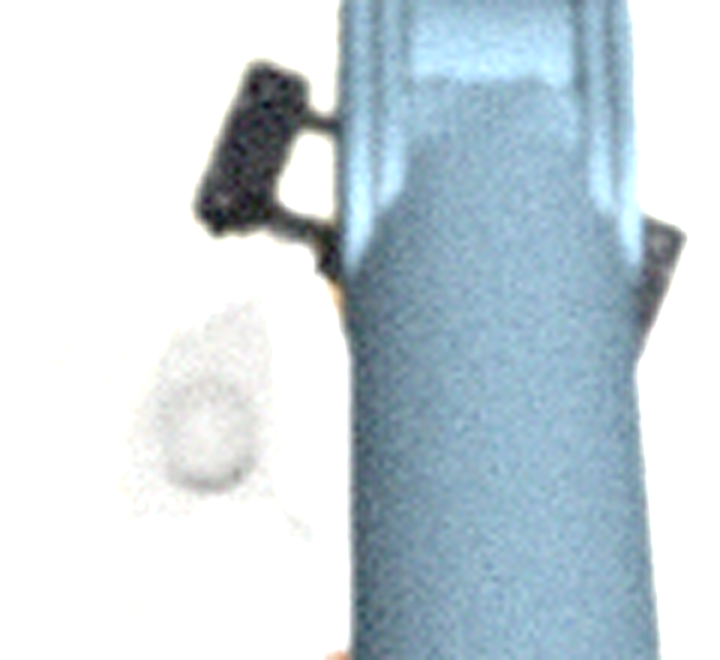

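```bash
cat > lid.py <<'E'
from meas import *
import sys
def lidfit(f):
    z=np.load(f);p=z["p"];H=cv2.cvtColor(p,cv2.COLOR_RGB2HSV);C=cloud("scene",z["d"])
    m=((H[...,0]>8)&(H[...,0]<24)&(H[...,1]>50)).astype(np.uint8);m[:,:262]=0;m[:,310:]=0;m[:160]=0;m[215:]=0
    nl,L,st,c=cv2.connectedComponentsWithStats(m);i=1+np.argmax(st[1:,4]);k=L==i
    Q=C[k];zt=np.median(Q[:,2]);print("lid px",st[i],"z med",zt, np.percentile(Q[:,2],[10,90]).round(4))
    # lower boundary: last pixel in each column
    for zz in(zt,):
        E=[]
        for u in range(st[i,0],st[i,0]+st[i,2]):
            v=np.where(k[:,u])[0]
            if len(v): E.append(onz("scene",u,v.max()+.5,zz-.002)[:2])
        E=np.array(E);from scipy.optimize import least_squares
        r=least_squares(lambda c:np.hypot(*(E-c).T)-.043,Q[:,:2].mean(0),loss="soft_l1",f_scale=.001);print(r.x.round(4),np.sqrt(np.mean(r.fun**2)))
if __name__=="__main__":lidfit(sys.argv[1])
E
python3 lid.py pics/scene7.npz
```

```text
lid px [268 162  28  26 407] z med 0.20147885535708515 [0.1995 0.204 ]
[ 0.6189 -0.0119] 0.0013868183641120824
```

Call:
{"op": "send_rows", "data": {"motion": [[[-0.02,-0.05,0.2,0,0,0,1],[0,0,0.3,0,0,0,1],[0,0,0.3,0,0,0,1],[0,0,0.2,0,0,0,1],[0,0,0,0,0,0,1],[0,0,0,0,0,0,1]]]}}

```text
clock: 10.45
tcp_pos: [0.6197, -0.0191, 0.1132]
orientation: [0.585, 3.086, 0.0]
force: [-0.0, 1.0, -0.7]
gripper_width: 0.0215
```

```bash
python3 -c "
from h import *
to((.6187,-.0175,.10))
n,b='scene',(250,150,80,75)
p,d=env.snapshot(n);np.savez('pics/'+n+'8.npz',p=p,d=d);crop(n,p,*b,8,n+'8z.png',2.5)
"; python3 lid.py pics/scene8.npz
```

```text
t 10.45 tcp [ 0.6197 -0.0191  0.1132] F [-0.   1.  -0.7] w 0.0215
delta units [0.025 0.018 0.22 ]
lid px [268 176  27  25 371] z med 0.14213167582711184 [0.1397 0.1451]
[ 0.6203 -0.0169] 0.0022153072271924967
```

View pics/scene8z.png

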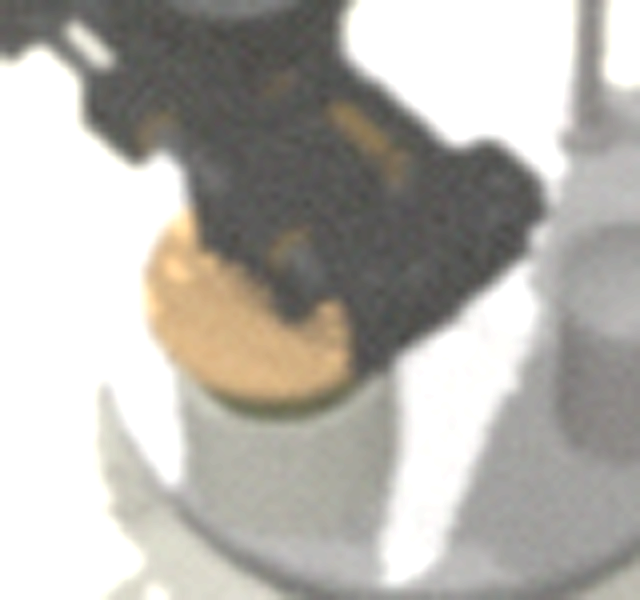

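Call:
{"op": "send_rows", "data": {"motion": [[[0.02,0.01,0.08,0,0,0,1],[0,0,0.08,0,0,0,1],[0,0,0.08,0,0,0,1],[0,0,0.06,0,0,0,1],[0,0,0,0,0,0,1],[0,0,0,0,0,0,1]]]}}

```text
clock: 11.25
tcp_pos: [0.6185, -0.018, 0.0949]
orientation: [0.585, 3.086, 0.0]
force: [0.0, -0.5, 0.2]
gripper_width: 0.0216
```

Call:
{"op": "send_rows", "data": {"motion": [[[0,0,0.04,0,0,0,1],[0,0,0.04,0,0,0,1],[0,0,0.03,0,0,0,1],[0,0,0,0,0,0,1]]]}}

```text
clock: 11.75
tcp_pos: [0.6182, -0.018, 0.088]
orientation: [-0.585, -3.086, 0.0]
force: [0.0, 0.3, -1.4]
gripper_width: 0.0215
```

Call:
{"op": "send_rows", "data": {"motion": [[[0,0,0.03,0,0,0,1],[0,0,0.03,0,0,0,1],[0,0,0,0,0,0,1]]]}}

```text
clock: 12.12
tcp_pos: [0.6186, -0.0179, 0.0867]
orientation: [0.585, 3.086, 0.001]
force: [-6.7, 0.2, 16.4]
gripper_width: 0.0212
```

```bash
python3 -c "
from h import *
to((.6187,-.0175,.085))
n,b='scene',(250,150,80,75)
p,d=env.snapshot(n);np.savez('pics/'+n+'9.npz',p=p,d=d);crop(n,p,*b,8,n+'9z.png',2.5)
"; python3 lid.py pics/scene9.npz
```

```text
t 12.12 tcp [ 0.6186 -0.0179  0.0867] F [-6.7  0.2 16.4] w 0.0212
delta units [0.002 0.006 0.029]
lid px [269 182  26  24 345] z med 0.11585194129483309 [0.1129 0.1183]
[ 0.6186 -0.0166] 0.0010433454424268577
```

View pics/scene9z.png

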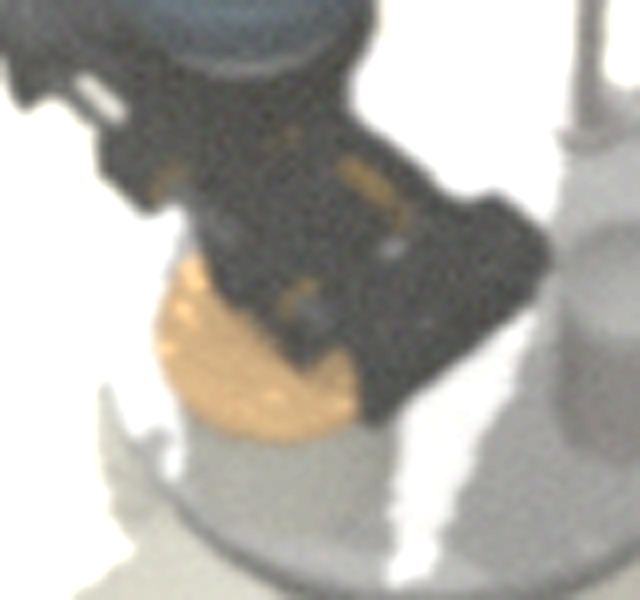

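Call:
{"op": "send_rows", "data": {"motion": [[[0,0,-0.02,0,0,0,0.9],[0,0,0,0,0,0,0.6],[0,0,0,0,0,0,0.5],[0,0,0,0,0,0,0.5],[0,0,0,0,0,0,0.5],[0,0,-0.4,0,0,0,0.5],[0,0,-0.6,0,0,0,0.5],[0,0,-0.6,0,0,0,0.5],[0,0,-0.4,0,0,0,0.5],[0,0,0,0,0,0,0.5]]]}}

```text
clock: 13.42
tcp_pos: [0.6197, -0.018, 0.2076]
orientation: [0.585, 3.083, 0.001]
force: [0.2, 1.0, -0.7]
gripper_width: 0.0442
```

```bash
python3 -c "
from h import *
to((.4475,.02,.2),(.4475,.02,.113))
n,b='scene',(230,110,130,110)
p,d=env.snapshot(n);np.savez('pics/'+n+'10.npz',p=p,d=d);crop(n,p,*b,6,n+'10z.png',2.5)
"; python3 lid.py pics/scene10.npz
```

```text
t 13.43 tcp [ 0.6197 -0.018   0.2076] F [ 0.2  1.  -0.7] w 0.0442
delta units [ 2.903 -0.461  0.116]
delta units [ 0.005 -0.002  1.45 ]
lid px [269 177  33  29 723] z med 0.11607438406803944 [0.1135 0.1322]
[ 0.6197 -0.0164] 0.0008800983264684874
```

View pics/scene10z.png

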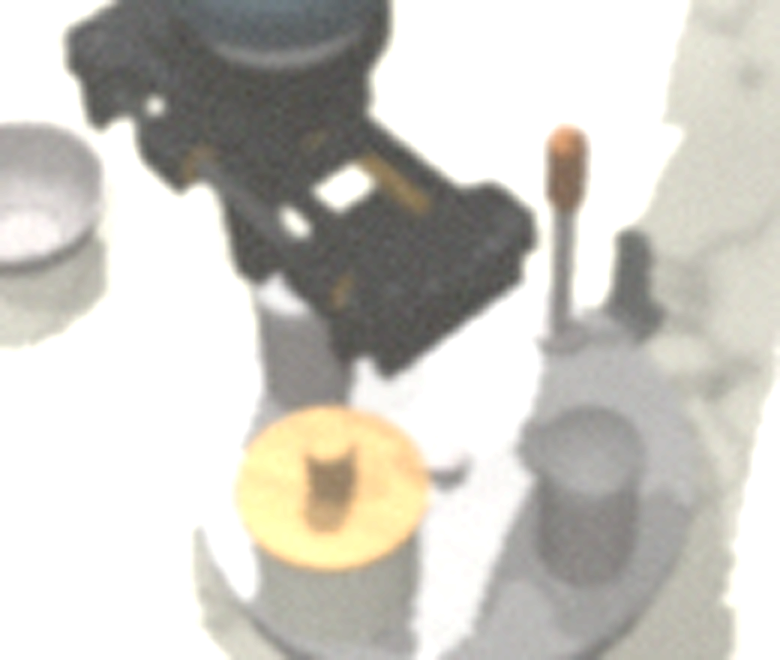

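Call:
{"op": "send_rows", "data": {"motion": [[[0.15,-0.02,0,0,0,0,0.4],[0.3,-0.05,0,0,0,0,0.4],[0.4,-0.07,0,0,0,0,0.4],[0.45,-0.07,0,0,0,0,0.4],[0.45,-0.07,0,0,0,0,0.4],[0.4,-0.07,0,0,0,0,0.4],[0.4,-0.06,0,0,0,0,0.4],[0.25,-0.04,0,0,0,0,0.4],[0.1,-0.01,0,0,0,0,0.4],[0,0,0,0,0,0,0.4],[0,0,0,0,0,0,0.4]]]}}

```text
clock: 14.85
tcp_pos: [0.447, 0.0199, 0.2058]
orientation: [0.586, 3.086, 0.0]
force: [-0.6, -1.2, 0.4]
gripper_width: 0.0527
```

```bash
python3 -c "
from h import *
to((.4475,.02,.109));print(env.state()['joint_pos'].round(2))
for n,b in(('scene',(270,70,110,100)),('top',(270,150,120,110))):
  p,d=env.snapshot(n);np.savez('pics/'+n+'11.npz',p=p,d=d);crop(n,p,*b,6,n+'11z.png',2.5)
"; python3 lid.py pics/scene11.npz
```

```text
t 14.85 tcp [0.447  0.0199 0.2058] F [-0.6 -1.2  0.4] w 0.0527
delta units [-0.006  0.005  1.614]
[-0.24  0.19  0.1   2.05 -0.02  0.9   1.07]
lid px [269 177  33  29 724] z med 0.11608099619165044 [0.1133 0.1331]
[ 0.6194 -0.0163] 0.0008824577742948923
```

View pics/scene11z.png

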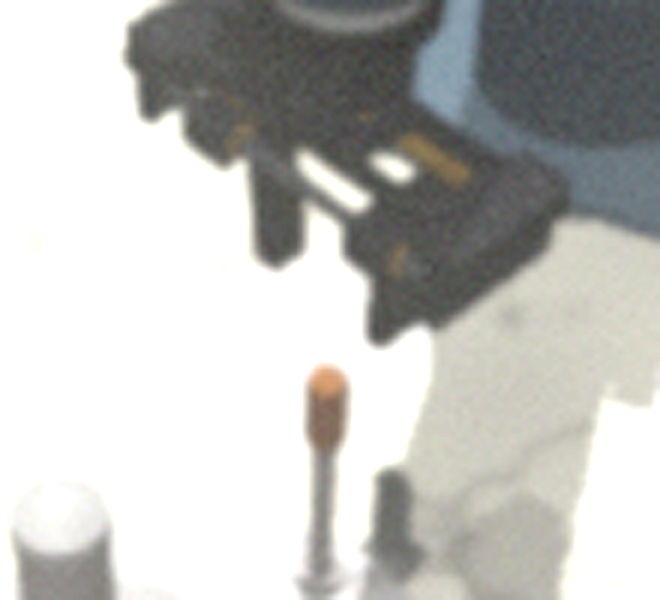

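View pics/top11z.png

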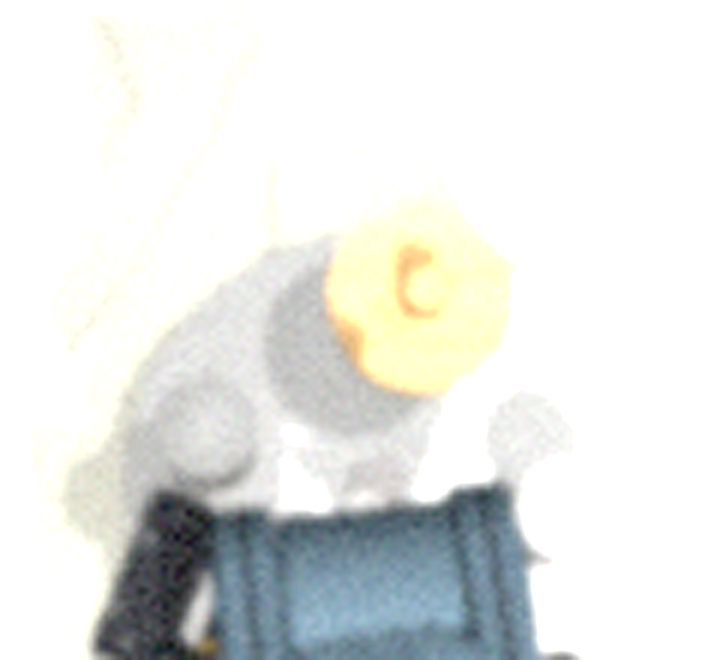

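Call:
{"op": "send_rows", "data": {"motion": [[[0,0,0.3,0,0,0,0.4],[0,0,0.4,0,0,0,0.4],[0,0,0.4,0,0,0,0.4],[0,0,0.3,0,0,0,0.4],[0,0,0.2,0,0,0,0.4],[0,0,0,0,0,0,0.4],[0,0,0,0,0,0,0.4]]]}}

```text
clock: 15.82
tcp_pos: [0.4469, 0.02, 0.1104]
orientation: [0.585, 3.086, 0.0]
force: [0.7, 0.4, 0.3]
gripper_width: 0.0533
```

```bash
python3 -c "
from h import *
to((.4475,.02,.109));
for n,b in(('scene',(270,70,110,100)),):
  p,d=env.snapshot(n);np.savez('pics/'+n+'12.npz',p=p,d=d);crop(n,p,*b,6,n+'12z.png',2.5)
"
```

```text
t 15.82 tcp [0.4469 0.02   0.1104] F [0.7 0.4 0.3] w 0.0533
delta units [-0.009  0.003  0.023]
```

View pics/scene12z.png

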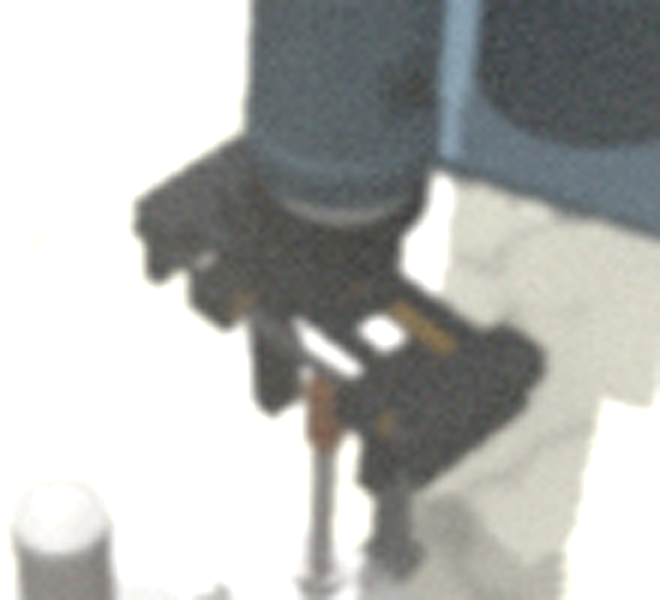

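Call:
{"op": "send_rows", "data": {"motion": [[[0,0,0,0,0,0,0.6],[0,0,0,0,0,0,0.8],[0,0,0,0,0,0,1],[0,0,0,0,0,0,1],[0,0,0,0,0,0,1],[0,0,0,0,0,0,1]]], "squeeze": 25}}

```text
clock: 16.62
tcp_pos: [0.4462, 0.02, 0.1098]
orientation: [-0.585, -3.086, 0.0]
force: [-1.7, 0.6, 1.8]
gripper_width: 0.0192
```

```bash
python3 -c "
from h import *
to((.4475,.02,.109));print(env.state()['joint_pos'].round(2))
A=np.array([.5404,.0005]);p=env.state()['tcp_pos'][:2]-A;print(np.degrees(np.arctan2(p[1],p[0])),np.hypot(*p))
R=cv2.Rodrigues(env.state()['orientation'])[0]
a0=168.1
ang=np.r_[168.1,np.arange(171,345.6,5),345.5];
P=np.c_[A+.095*np.c_[np.cos(np.radians(ang)),np.sin(np.radians(ang))],np.zeros(len(ang))]
D=np.diff(P,axis=0)@R/.06
for a,d in zip(ang[1:],D):print(a,d[:2].round(3))
"
```

```text
t 16.62 tcp [0.4462 0.02   0.1098] F [-1.7  0.6  1.8] w 0.0192
delta units [-0.019  0.008  0.014]
[-0.22  0.34  0.09  2.14 -0.05  0.66  1.1 ]
168.31532168889237 0.09614834661012352
171.0 [-0.015 -0.079]
176.0 [-0.036 -0.133]
181.0 [-0.047 -0.13 ]
186.0 [-0.058 -0.125]
191.0 [-0.069 -0.12 ]
196.0 [-0.079 -0.113]
201.0 [-0.089 -0.106]
206.0 [-0.098 -0.098]
211.0 [-0.106 -0.089]
216.0 [-0.113 -0.079]
221.0 [-0.12  -0.069]
226.0 [-0.125 -0.058]
231.0 [-0.13  -0.047]
236.0 [-0.133 -0.036]
241.0 [-0.136 -0.024]
246.0 [-0.138 -0.012]
251.0 [-0.138 -0.   ]
256.0 [-0.138  0.012]
261.0 [-0.136  0.024]
266.0 [-0.133  0.036]
271.0 [-0.13   0.047]
276.0 [-0.125  0.058]
281.0 [-0.12   0.069]
286.0 [-0.113  0.079]
291.0 [-0.106  0.089]
296.0 [-0.098  0.098]
301.0 [-0.089  0.106]
306.0 [-0.079  0.113]
311.0 [-0.069  0.12 ]
316.0 [-0.058  0.125]
321.0 [-0.047  0.13 ]
326.0 [-0.036  0.133]
331.0 [-0.024  0.136]
336.0 [-0.012  0.138]
341.0 [-0.     0.138]
345.5 [0.01  0.124]
```

Call:
{"op": "send_rows", "data": {"motion": [[[-0.015,-0.08,0,0,0,0,1],[-0.036,-0.133,0,0,0,0,1],[-0.047,-0.13,0,0,0,0,1],[-0.058,-0.125,0,0,0,0,1],[-0.069,-0.12,0,0,0,0,1],[-0.079,-0.113,0,0,0,0,1],[-0.089,-0.106,0,0,0,0,1],[-0.098,-0.098,0,0,0,0,1],[0,0,0,0,0,0,1]]]}}

```text
clock: 17.75
tcp_pos: [0.4537, -0.0431, 0.1098]
orientation: [-0.588, -3.086, 0.002]
force: [-4.3, -2.9, 6.1]
gripper_width: 0.0194
```

```bash
cat > ang.py <<'E'
from h import *
A=np.array([.5404,.0005]);s=env.state();p=s['tcp_pos'][:2]-A
print(s['tcp_pos'].round(4),s['force'].round(1),s['orientation'].round(3),s['gripper_width'].round(4),"ang",np.degrees(np.arctan2(p[1],p[0])).round(2)%360,"r",np.hypot(*p).round(4))
E
python3 ang.py
```

```text
Traceback (most recent call last):
  File "ang.py", line 3, in <module>
    print(s['tcp_pos'].round(4),s['force'].round(1),s['orientation'].round(3),s['gripper_width'].round(4),"ang",np.degrees(np.arctan2(p[1],p[0])).round(2)%360,"r",np.hypot(*p).round(4))
                                                                              ^^^^^^^^^^^^^^^^^^^^^^^^
AttributeError: 'float' object has no attribute 'round'
```

Call:
{"op": "send_rows", "data": {"motion": [[[-0.106,-0.089,0,0,0,0,1],[-0.113,-0.079,0,0,0,0,1],[-0.12,-0.069,0,0,0,0,1],[-0.125,-0.058,0,0,0,0,1],[-0.13,-0.047,0,0,0,0,1],[-0.133,-0.036,0,0,0,0,1],[-0.136,-0.024,0,0,0,0,1],[-0.138,-0.012,0,0,0,0,1],[-0.138,0,0,0,0,0,1],[-0.138,0.012,0,0,0,0,1],[0,0,0,0,0,0,1]]]}}

```text
clock: 19.12
tcp_pos: [0.5175, -0.0937, 0.1099]
orientation: [0.587, 3.084, -0.003]
force: [-0.9, -5.1, 1.5]
gripper_width: 0.0192
```

```bash
sed -i "s/s\['gripper_width'\].round(4)/round(s['gripper_width'],4)/" ang.py;python3 ang.py
```

```text
[ 0.5175 -0.0937  0.1099] [-0.9 -5.1  1.5] [ 5.870e-01  3.084e+00 -3.000e-03] 0.0192 ang 256.35 r 0.0969
```

Call:
{"op": "send_rows", "data": {"motion": [[[-0.136,0.024,0,0,0,0,1],[-0.133,0.036,0,0,0,0,1],[-0.13,0.047,0,0,0,0,1],[-0.125,0.058,0,0,0,0,1],[-0.12,0.069,0,0,0,0,1],[-0.113,0.079,0,0,0,0,1],[-0.106,0.089,0,0,0,0,1],[-0.098,0.098,0,0,0,0,1],[-0.089,0.106,0,0,0,0,1],[-0.079,0.113,0,0,0,0,1],[0,0,0,0,0,0,1]]]}}

```text
clock: 20.5
tcp_pos: [0.5974, -0.076, 0.11]
orientation: [0.583, 3.083, 0.001]
force: [4.6, -4.9, -1.6]
gripper_width: 0.019
```

```bash
python3 ang.py
```

```text
[ 0.5974 -0.076   0.11  ] [ 4.6 -4.9 -1.6] [5.830e-01 3.083e+00 1.000e-03] 0.019 ang 306.72 r 0.0954
```

Call:
{"op": "send_rows", "data": {"motion": [[[-0.069,0.12,0,0,0,0,1],[-0.058,0.125,0,0,0,0,1],[-0.047,0.13,0,0,0,0,1],[-0.036,0.133,0,0,0,0,1],[-0.024,0.136,0,0,0,0,1],[-0.012,0.138,0,0,0,0,1],[0,0.1,0,0,0,0,1],[0,0,0,0,0,0,1],[0,0,0,0,0,0,1]]]}}

```text
clock: 21.62
tcp_pos: [0.6288, -0.0315, 0.1099]
orientation: [0.584, 3.086, 0.002]
force: [5.0, -1.1, -0.5]
gripper_width: 0.019
```

```bash
python3 ang.py; python3 - <<'E'
from meas import *
for n,b in(('scene',(260,90,130,110)),('top',(270,190,120,110))):
  p,d=env.snapshot(n);np.savez('pics/'+n+'13.npz',p=p,d=d);crop(n,p,*b,6,n+'13z.png',2.5)
E
```

```text
[ 0.6288 -0.0315  0.1099] [ 5.  -1.1 -0.5] [5.840e-01 3.086e+00 2.000e-03] 0.019 ang 340.08 r 0.094
```

View pics/scene13z.png

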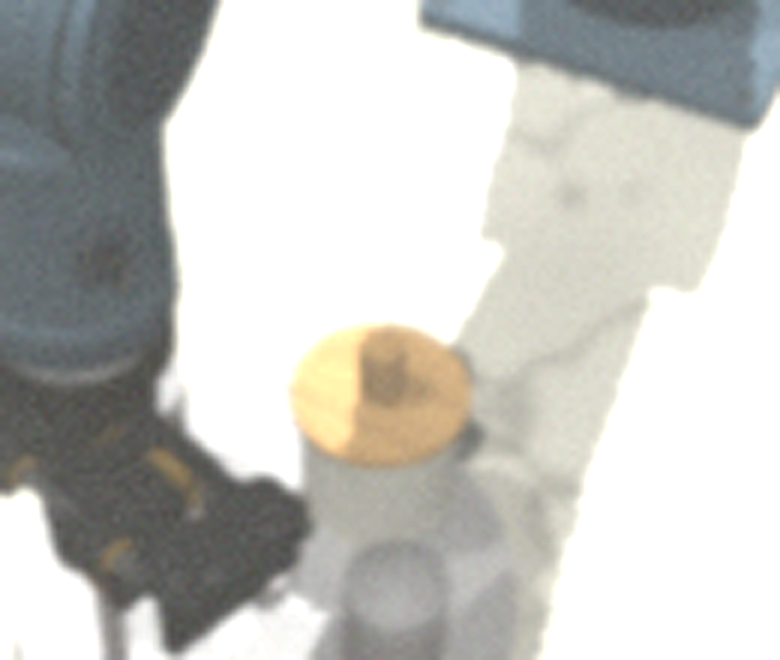

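View pics/top13z.png

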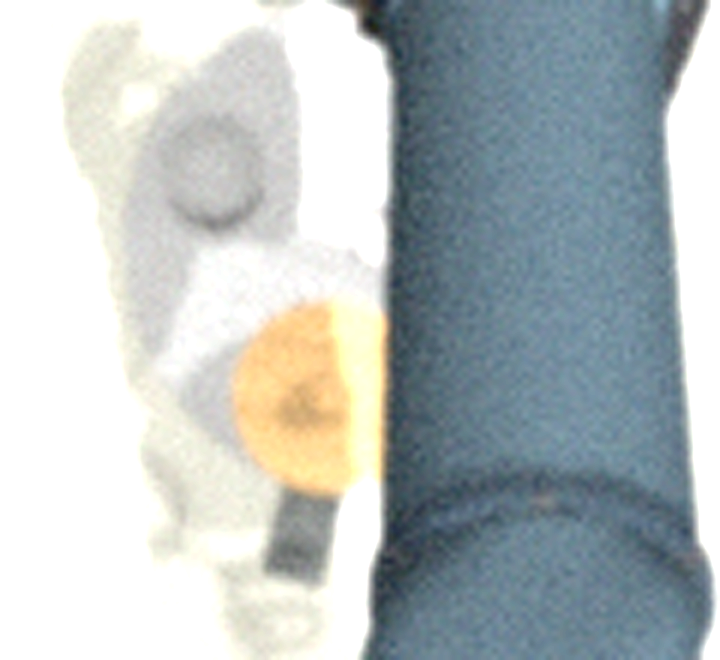

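```bash
cat > fin.py <<'E'
from meas import *
from scipy.optimize import least_squares
import sys
def lidm(f,n,near):
    z=np.load(f);p=z["p"];H=cv2.cvtColor(p,cv2.COLOR_RGB2HSV)
    m=((H[...,0]>7)&(H[...,0]<26)&(H[...,1]>50)).astype(np.uint8)
    nl,L,st,c=cv2.connectedComponentsWithStats(m);ok=(st[1:,4]>100);i=1+np.argmin(np.hypot(*(c[1:]-near).T)+1e4*~ok);k=(L==i).astype(np.uint8)
    ct=cv2.findContours(k,cv2.RETR_EXTERNAL,cv2.CHAIN_APPROX_NONE)[0][0][:,0].astype(float)
    E=np.array([onz(n,*q,.114)[:2] for q in ct])
    r=least_squares(lambda c:np.hypot(*(E-c[:2]).T)-c[2],[*E.mean(0),.042],loss="soft_l1",f_scale=.0007)
    d=r.x[:2]-np.array([.5404,.0005]);print(n,st[i],"lid",r.x.round(4),"ang",np.degrees(np.arctan2(d[1],-d[0])).round(2),"r",np.hypot(*d).round(4),np.median(abs(r.fun)))
    k=sys.argv[1]
for n,near in(("scene",(323,155)),("top",(321,256))):
    lidm(f"pics/{n}{sys.argv[1]}.npz",n,np.array(near))
E
python3 fin.py 13
```

```text
scene [308 144  31  24 588] lid [0.465  0.0242 0.0422] ang 17.47 r 0.0791 0.0006362417338207915
top [309 240  26  33 725] lid [0.4642 0.0295 0.0407] ang 20.82 r 0.0816 0.002031659753400368
```

```bash
cat > fin.py <<'E'
from meas import *
from scipy.optimize import least_squares
import sys
A=np.array([.5404,.0005])
def lidm(f,n,near,keep):
    z=np.load(f);p=z["p"];H=cv2.cvtColor(p,cv2.COLOR_RGB2HSV)
    m=((H[...,0]>7)&(H[...,0]<26)&(H[...,1]>50)).astype(np.uint8)
    nl,L,st,c=cv2.connectedComponentsWithStats(m);ok=(st[1:,4]>100);i=1+np.argmin(np.hypot(*(c[1:]-near).T)+1e4*~ok);k=(L==i).astype(np.uint8)
    ct=cv2.findContours(k,cv2.RETR_EXTERNAL,cv2.CHAIN_APPROX_NONE)[0][0][:,0].astype(float)
    ct=ct[[keep(st[i],q) for q in ct]]
    E=np.array([onz(n,*q,.1135)[:2] for q in ct])
    r=least_squares(lambda c:np.hypot(*(E-c[:2]).T)-c[2],[*E.mean(0),.042],loss="soft_l1",f_scale=.0007)
    r2=least_squares(lambda c:np.hypot(*(E-c[:2]).T)-.0425,E.mean(0),loss="soft_l1",f_scale=.0007)
    for x in(r.x,r2.x):
        d=x[:2]-A;print(n,st[i],"lid",x.round(4),"ang",np.degrees(np.arctan2(d[1],-d[0])).round(2),"r",np.hypot(*d).round(4))
g=sys.argv[1]
lidm(f"pics/scene{g}.npz","scene",np.array((323,155)),lambda s,q:q[1]>s[1]+6)
lidm(f"pics/top{g}.npz","top",np.array((321,256)),lambda s,q:q[0]<s[0]+s[2]-3)
E
python3 fin.py 13
python3 - <<'E'
from h import *
for n in("scene","top"):
    p=np.load(f"pics/{n}13.npz")["p"].max(2)
    print(p[145:170,330:345] if n=="scene" else p[270:290,310:328])
E
```

```text
scene [308 144  31  24 588] lid [0.4646 0.0243 0.0421] ang 17.43 r 0.0795
scene [308 144  31  24 588] lid [0.4642 0.0242] ang 17.25 r 0.0798
top [309 240  26  33 725] lid [0.4641 0.0263 0.0427] ang 18.7 r 0.0805
top [309 240  26  33 725] lid [0.4642 0.0265] ang 18.84 r 0.0806
[[101 107 114 121 121 113 100  90  88  87  88  88  87  88  88]
 [ 92  95 100 110 113 105  92  87  87  88  89  87  88  88  88]
 [ 90  90  91  96  97  88  82  85  88  87  88  86  88  88  87]
 [ 87  88  90  89  85  78  74  78  84  88  88  88  88  88  88]
 [ 87  88  90  87  86  80  73  70  78  85  88  87  89  89  88]
 [ 84  87  85  87  86  86  80  70  75  83  87  88  86  87  87]
 [ 85  84  84  86  87  88  84  75  71  81  84  86  88  88  84]
 [ 81  82  85  87  86  87  85  79  71  76  81  83  86  84  83]
 [ 76  78  83  84  86  87  84  79  74  75  77  80  80  80  80]
 [ 71  75  78  84  84  84  85  83  79  78  78  81  78  77  76]
 [ 70  76  78  81  84  84  85  85  82  81  80  80  79  75  75]
 [ 75  77  80  81  82  83  83  83  83  82  80  79  78  76  76]
 [ 79  82  84  82  83  81  82  82  80  80  79  79  78  77  77]
 [ 8
[... 1553 characters left out ...]
 57  62  68  90 123 150]
 [113 111 106  94  78  59  51  46  47  44  50  54  54  57  71  98 126 149]
 [105 102 103  86  70  55  50  46  49  45  46  49  56  58  77  98 128 147]
 [ 97  97  95  87  66  50  54  51  52  55  54  51  59  62  81 103 124 142]
 [ 91  93  93  84  63  57  49  52  48  55  55  60  57  65  83 106 118 134]
 [ 91  90  94  89  73  70  68  67  56  61  59  63  63  77  91 107 118 134]
 [ 92  92  94  94  90  88  83  81  77  72  68  70  67  78  95 109 117 134]
 [ 92  98  99  96 101 101 100  96  93  94  87  80  81  87  98 110 116 130]
 [ 99  99 104 101 101 105 107 105 104 103 100  92  95 103 109 109 117 130]
 [ 95 100 103 101 101 103 102  99 100 101 101 100 105 105 108 112 116 127]]
```

```bash
python3 - <<'E'
from h import *
A=np.array([.5404,.0005])
z=np.load("pics/top13.npz");g=z["p"].max(2).astype(float);C=cloud("top",z["d"])
print((C[270:288,312:328,2]*1000).astype(int))
for v in range(273,286):
    r=g[v,308:330];i0=12
    def cr(idx):
        for a,b in zip(idx,idx[1:]):
            if r[a]<78<=r[b]: return a+(78-r[a])/(r[b]-r[a])*(b-a)
    l=308+cr(range(i0,-1,-1));rr=308+(cr(range(i0,22)) or 99);c=(l+rr)/2
    out=[]
    for zz in(0,.07):
        P=onz("top",c,v,zz)[:2];d=P-A;out+= [P.round(4),np.degrees(np.arctan2(d[1],-d[0])).round(2),np.hypot(*d).round(3)]
    print(v,round(rr-l,2),round(c,2),*out)
E
```

```text
[[   6    0    0    2    2    5  120  115  115  118  114  122  117  117
   117  115]
 [   5    0   -2   -4    4    6   11   10   13   12  117  114  109  118
   120  111]
 [   0    1    0   -1    1   14    7    8   11   13    8   12    7    7
     6   39]
 [   2   -3    2    0    6   14    6    7    6   12   11   15    6   16
     6    6]
 [   0    5    0   -1    7   10   10   13   12   14    6    5   12   12
     9    0]
 [   4    0    3    0    9   15    8    8    6   10   10   11    8    6
    10    0]
 [   4    1    1    0   11    1   12   12   11   12   16    8   14   12
     7    0]
 [  -1    3    2    5   13   14   17    5   18    7   15   10   14    9
    -2    2]
 [   0   -2   -4    8    9   13    7    8   12    9   12   13    9   12
     0    0]
 [   1    2    1   12    8    7    8   10   10   10   15    8   10    5
     0    0]
 [   6    0    1   12   62   73   69   71   40   12   15   13   10    8
     2   -1]
 [   5    0    2   11   65   74   72   75   74   69   73   67   11    4
     2   -3]
 [   3    1    8   12    6   16   15   74   77   73   71   66   11    4
     2  
[... 664 characters left out ...]
.4095 0.0361] 15.19 0.136 [0.4102 0.0369] 15.62 0.135
277 10.19 319.91 [0.4066 0.0366] 15.1 0.139 [0.4075 0.0374] 15.53 0.138
278 9.8 319.79 [0.4038 0.0369] 14.92 0.141 [0.4047 0.0377] 15.35 0.141
279 10.07 319.65 [0.4009 0.0373] 14.78 0.144 [0.402  0.0381] 15.2 0.143
280 10.09 319.41 [0.3981 0.038 ] 14.74 0.147 [0.3993 0.0387] 15.16 0.146
281 10.26 319.13 [0.3952 0.0387] 14.75 0.15 [0.3966 0.0395] 15.16 0.149
282 10.55 318.77 [0.3923 0.0397] 14.84 0.153 [0.3939 0.0404] 15.24 0.152
283 10.41 318.64 [0.3895 0.0401] 14.7 0.156 [0.3911 0.0408] 15.1 0.155
284 10.44 318.5 [0.3866 0.0405] 14.57 0.159 [0.3884 0.0411] 14.96 0.157
285 9.38 318.38 [0.3838 0.0408] 14.43 0.162 [0.3857 0.0414] 14.82 0.16
```

```bash
python3 - <<'E'
from meas import *
from scipy.optimize import least_squares
A=np.array([.5404,.0005])
# lid vs jar before, top view
z=np.load("pics/top11.npz");H=cv2.cvtColor(z["p"],cv2.COLOR_RGB2HSV)
print("lid top11",blob("top",(H[...,0]>7)&(H[...,0]<26)&(H[...,1]>50),(340,198),.115))
for n in("scene","top"):
  for k in("0","13"):
    C=cloud(n,np.load(f"pics/{n}{k}.npz")["d"])
    m=((C[...,2]>.124)&(C[...,2]<.138)&(np.hypot(C[...,0]-A[0],C[...,1]-A[1])<.115)&(np.hypot(C[...,0]-A[0],C[...,1]-A[1])>.05)).astype(np.uint8)
    nl,L,st,c=cv2.connectedComponentsWithStats(m)
    for i in range(1,nl):
        if st[i,4]<60: continue
        Q=C[L==i];cc,r=cv2.minEnclosingCircle(Q[:,:2].astype(np.float32));q=onz(n,*c[i],.131)[:2]
        f=lambda P:(np.degrees(np.arctan2(P[1]-A[1],P[0]-A[0])).round(2),np.hypot(*(np.array(P)-A)).round(4))
        print(n,k,st[i,4],"px",c[i].round(1),"enc",f(cc),round(r,4),"cent",f(q),"mean",f(Q[:,:2].mean(0)))
E
```

```text
lid top11 (array([339.7, 199.3]), np.int32(804), array([ 0.6178, -0.014 ]), array([ 0.618, -0.014]), np.float64(0.0426))
scene 0 151 px [279.7 155. ] enc (np.float64(-101.49), np.float64(0.0825)) 0.0237 cent (np.float64(-99.15), np.float64(0.0804)) mean (np.float64(-100.22), np.float64(0.0818))
scene 0 179 px [328.4 184.4] enc (np.float64(77.4), np.float64(0.0837)) 0.0233 cent (np.float64(75.52), np.float64(0.0847)) mean (np.float64(76.61), np.float64(0.0836))
scene 13 173 px [326.  186.4] enc (np.float64(71.0), np.float64(0.0818)) 0.0231 cent (np.float64(69.2), np.float64(0.0844)) mean (np.float64(70.14), np.float64(0.0832))
top 0 190 px [304.  220.4] enc (np.float64(77.89), np.float64(0.0836)) 0.0237 cent (np.float64(78.15), np.float64(0.0834)) mean (np.float64(78.02), np.float64(0.0835))
top 0 186 px [364.5 233.7] enc (np.float64(-101.48), np.float64(0.0823)) 0.0236 cent (np.float64(-101.9), np.float64(0.0819)) mean (np.float64(-101.75), np.float64(0.082))
top 13 197 px [304.8 216.6] enc (np.float64(70.79), np.float64(0.0839)) 0.0236 cent (np.float64(71.07), np.float64(0.0841)) mean (np.float64(70.97), np.float64(0.0842))
```

Call:
{"op": "send_rows", "data": {"motion": [[[-0.005,0.04,0,0,0,0,1],[0,0.05,0,0,0,0,1],[0,0.031,0,0,0,0,1],[0,0,0,0,0,0,1],[0,0,0,0,0,0,1],[0,0,0,0,0,0,1]]]}}

```text
clock: 22.48
tcp_pos: [0.6307, -0.0253, 0.1099]
orientation: [-0.585, -3.086, -0.001]
force: [-1.4, 1.3, 6.3]
gripper_width: 0.0192
```

```bash
python3 ang.py; cat > shk.py <<'E'
from meas import *
import sys
A=np.array([.5404,.0005]);k=sys.argv[1]
for n in("scene","top"):
    C=cloud(n,np.load(f"pics/{n}{k}.npz")["d"]);R=np.hypot(C[...,0]-A[0],C[...,1]-A[1])
    m=((C[...,2]>.124)&(C[...,2]<.138)&(R<.115)&(R>.05)).astype(np.uint8)
    nl,L,st,c=cv2.connectedComponentsWithStats(m)
    for i in range(1,nl):
        if st[i,4]<60: continue
        Q=C[L==i];cc,r=cv2.minEnclosingCircle(Q[:,:2].astype(np.float32));q=onz(n,*c[i],.131)[:2]
        f=lambda P:(np.degrees(np.arctan2(P[1]-A[1],P[0]-A[0])).round(2),np.hypot(*(np.array(P)-A)).round(4))
        print(n,k,st[i,4],"px",c[i].round(1),"enc",f(cc),round(r,4),"cent",f(q),"mean",f(Q[:,:2].mean(0)))
E
python3 - <<'E'
from meas import *
for n,b in(('scene',(260,90,130,110)),('top',(270,190,120,110))):
  p,d=env.snapshot(n);np.savez('pics/'+n+'14.npz',p=p,d=d);crop(n,p,*b,6,n+'14z.png',2.5)
E
python3 fin.py 14;python3 shk.py 14
```

```text
[ 0.6307 -0.0253  0.1099] [-1.4  1.3  6.3] [-5.850e-01 -3.086e+00 -1.000e-03] 0.0192 ang 344.04 r 0.0939
scene [307 143  31  24 587] lid [0.4635 0.0192 0.0419] ang 13.69 r 0.0792
scene [307 143  31  24 587] lid [0.4629 0.0189] ang 13.35 r 0.0797
top [310 240  22  34 587] lid [0.4627 0.0204 0.0432] ang 14.36 r 0.0802
top [310 240  22  34 587] lid [0.4628 0.0212] ang 14.92 r 0.0803
scene 14 174 px [327.6 185.3] enc (np.float64(74.71), np.float64(0.0832)) 0.0233 cent (np.float64(72.91), np.float64(0.085)) mean (np.float64(73.9), np.float64(0.0839))
top 14 187 px [304.6 219. ] enc (np.float64(75.13), np.float64(0.0833)) 0.0231 cent (np.float64(75.37), np.float64(0.0827)) mean (np.float64(75.25), np.float64(0.0828))
```

View pics/top14z.png

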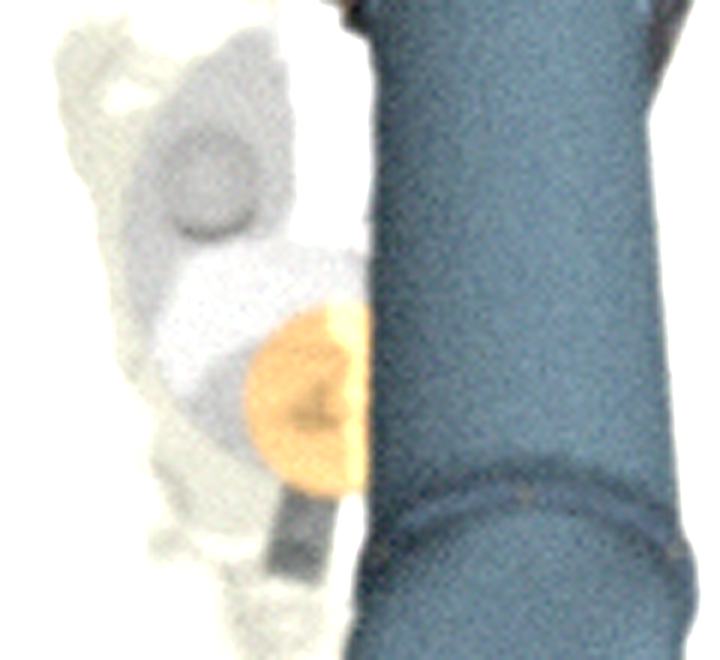

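View pics/scene14z.png

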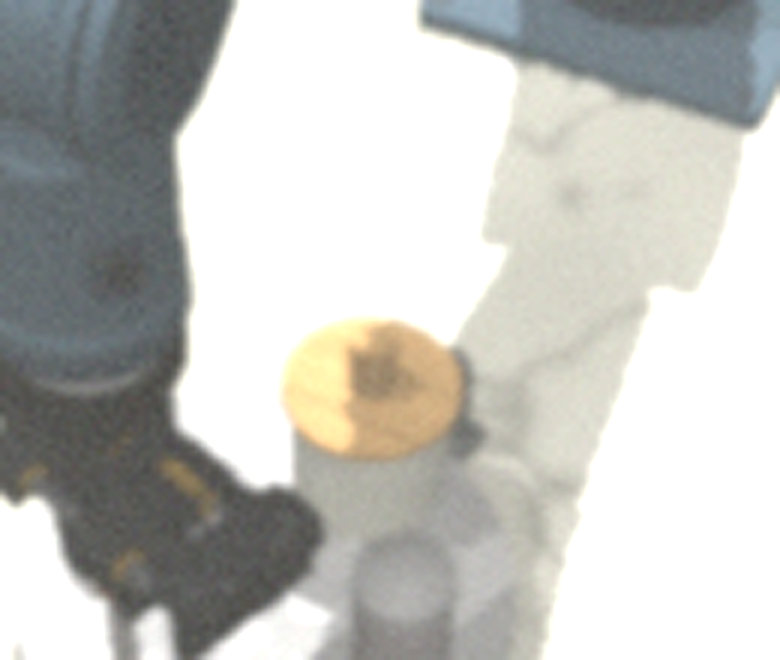

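Call:
{"op": "send_rows", "data": {"motion": [[[0,0,0,0,0,0,1],[0,0,0,0,0,0,1],[0,0,0,0,0,0,1],[0,0,0,0,0,0,1]]]}}

```text
clock: 23.08
tcp_pos: [0.6307, -0.0253, 0.1099]
orientation: [-0.585, -3.086, -0.001]
force: [-1.8, 1.3, 4.9]
gripper_width: 0.0193
```

```bash
python3 ang.py; python3 - <<'E'
from meas import *
for n in('scene','top'):
  p,d=env.snapshot(n);np.savez('pics/'+n+'15.npz',p=p,d=d)
  if n=='scene':crop(n,p,170,100,240,190,3.3,'all15.png',2.2)
E
python3 fin.py 15;python3 shk.py 15
```

```text
[ 0.6307 -0.0253  0.1099] [-1.8  1.3  4.9] [-5.850e-01 -3.086e+00 -1.000e-03] 0.0193 ang 344.04 r 0.094
scene [307 143  30  24 587] lid [0.4636 0.0193 0.0418] ang 13.73 r 0.079
scene [307 143  30  24 587] lid [0.463  0.0188] ang 13.32 r 0.0796
top [311 240  22  34 593] lid [0.4627 0.0207 0.0431] ang 14.56 r 0.0802
top [311 240  22  34 593] lid [0.4628 0.0214] ang 15.09 r 0.0804
scene 15 178 px [327.3 185.4] enc (np.float64(74.46), np.float64(0.0827)) 0.0236 cent (np.float64(72.45), np.float64(0.0847)) mean (np.float64(73.49), np.float64(0.0835))
top 15 189 px [304.5 219.1] enc (np.float64(75.01), np.float64(0.0834)) 0.0237 cent (np.float64(75.62), np.float64(0.083)) mean (np.float64(75.5), np.float64(0.0831))
```

View pics/all15.png

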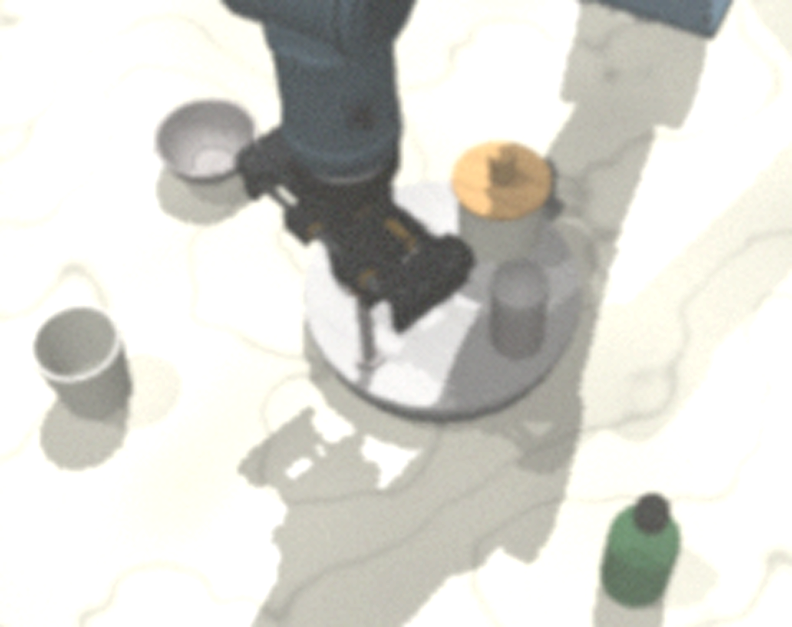

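Everything is still, the lid is on, the bystanders are untouched, and the grip is held at the pointer. I'm handing the job in.

```bash
python3 -c "
from rig import env
print(env.job_done(),env.state()['gripper_width'])"
```

```text
the job is handed in; nothing more can be done
the job is handed in; nothing more can be done
```

The lid is fully on the wide jar, and the carousel is turned so that jar stands at the pointer. I handed the job in at about 23 s with the gripper still closed on the wooden grip.

**Missed grasp:** the first attempt on the lid closed on nothing. The fingertips turned out to be about 36 mm higher than the reported TCP z, measured from camera depth. I corrected for that, and the second grasp held.

**Lid:** it met firm contact at 16 N when lowered. Afterwards its top measured 116 mm above the counter, where 115 mm was expected, and it sat level and centred on the jar to within about 1–2 mm.

**Turn:** I rotated the carousel about 177° counter-clockwise by the post, with measured forces under about 9 N between moves.

**Final alignment:** the pointer measured at about 14.5° in the two camera views, and the checks on the jar disagreed slightly:

| Check | Jar angle |
|---|---|
| Shakers fixed to the disc, compared with their start position | about 14.7–14.9° |
| Lid, scene camera | about 13.5° |
| Lid, top camera | about 14.8° |
| Arm's own reading of the post | about 16.0° |

I trusted the cameras over the arm's reading, so the jar is likely within about 1° of the pointer.

**Other checks:** the pose had not changed after the last half second of holding. The gripper opening was 19.3 mm on the 20 mm grip. In the last picture the bowl, bottle and cup looked undisturbed. I did not measure their positions.

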